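# Make up a packing pack to the gauge mark and dish the spares

### The arm

A 6-joint arm with a two-finger parallel gripper is mounted at the origin on a cart in front of the work surface, level with it; the furniture and walls round the work are solid. World frame = base frame: x ahead of the robot, y to its left, z up, the work surface at z = 0. Lengths are in m, angles in degrees, forces in N, time in s.
With the tool pointing down it reaches from about 0.35 to 0.95 m from the base axis. Payload 17.4 kg.
Tool frame: the origin (TCP) lies midway between the tips of the shut fingers; the grasp point (between the pads) lies 19 mm behind it; z points along the fingers, y is the line along which they close (so a half turn about z gives the same grasp; the last joint's range is limited). The gripper opens to 93 mm and grips with 3 to 60 N. Pads are 15 mm wide; open, the fingers measure 128 mm over their backs; the gripper's body (75 mm by 188 mm) begins 65 mm behind the grasp point.
Start: joints at [-77.281, 6.646, 82.598, -0, 90.757, -2.166], TCP at [0.173, -0.652, 0.219] pointing down, gripper open.
Joint ranges: [-162.19, 162.19], [-47.58, 125.68], [4.15, 143.07], [-65.23, 245.23], [0.69, 171.88], [-170.13, 170.13]. Speed limits (degrees/s): [108.29, 108.29, 127.2, 180, 180, 180].

### API

Orientations are given as a 3x3 rotation matrix whose columns are the frame's x, y, z axes.
In Python, from plant import arm gives the robot as it stands.
- The arm moves only by the shell command python3 -m handwheel 'ROWS' [FORCE]. ROWS is a JSON object of lists of equal length, an entry for each row: "dr": the turn, a rotation vector about the tool's x, y, z in rad, a list of three; "offset": the shift along the tool's x, y, z in mm, a list of three; "claw": the closure, from -1 (fully open) to 1 (shut). In form: {"dr": [[ax, ay, az], ...], "offset": [[x, y, z], ...], "claw": [claw, ...]}. A call has 1 to 8 rows; each row is the pose to reach, as a shift and turn from the pose commanded when the call began, along the tool's axes at that moment; what a row does not reach only later rows make up. A row lasts 1/8 s, in which the tool goes at most 62.5 mm and 10.7 degrees, less where a joint would pass 70% of its speed; a pose out of reach is approached as far as the arm can. A call with a gripper value outside its range is refused whole. The fingers move at their own pace and stop on an object; FORCE is the grip in N (left out, the last holds). Time passes only in rows, so rows that repeat a pose let the fingers close. It gives the time, the measured TCP pose, the force, the opening and the grip force at its end, in the units of the state.
- arm.observe(): the state, without advancing time (a new reading comes with each control period).
- arm.get_image(name): name is "scene" or "top" or "wrist"; returns (picture, depth): 400x640x3 uint8, red, green, blue; 400x640 float32, m along the optical axis (not along the pixel's ray), 0 where there is no reading.
- arm.calibration(name): a dict with "camera_matrix" (3x3 intrinsics, pixels), "dist" ([k1, k2, p1, p2, k3] as OpenCV has them; the pictures are not rectified), "R" (3x3) and "t" (3): a world point X has camera coordinates R X + t. Camera axes: x right, y down, z forward; pixel columns grow to the right and rows downward; lengths in m; the calibration is good to about 2 mm. A picture is of the moment at which its call begins: read the wrist's pose just before it. calibration takes no time and is no camera call; for the wrist camera it gives the pose at the moment of the call.
- arm.finish_job(): hands the job in; it is judged then, once.
Trained networks look in the newest picture that a camera, given by its name, has taken for a name from the list of things; names that differ only in an ending like _2 or _b are one class to them, and where a whole thing is asked for, a point or a joint stands for the part that bears it (a point fixed in the world has none). Each returns a list of dicts, best first, with "confidence" (0 to 1); they miss things now and then, are a little off and sometimes report something else, mostly with a low value. They report only what shows in the picture. A call takes as long as a camera call. They do not tell look-alikes from the thing itself.
- arm.regions_of(camera, thing): "mask" (400x640 bool, what is visible of it) and "box" ([centre column, centre row, width, height] in pixels, round what is visible of it).
- arm.landmark_of(camera, thing): "point" ([column, row] in pixels: a listed point, or the origin of a listed thing).
The state is a dict: "t": time; "joints": joint angles; "qvel": joint speeds; "tau": joint torques, N m; "position": TCP position; "eef_rot": TCP orientation; "contact_force": force on the tool from outside, world axes, zero at the start; "wrist_torque": the same for the moment, N m; "width": opening from 0.0 (shut) to 1.0 (fully open); "grasp_force": force on a finger pad.
Only numpy, scipy, OpenCV 4.12 (cv2) and the standard library are available. Lean on these libraries where they do the work, as an engineer would, in place of code of your own. Each camera call takes 0.05 s, during which the arm holds its last target. There are 200 camera calls.

### The job

Open the dish edge-first: tip its lid up by the tab a good 15 mm for a moment with the opposite edge still resting on the dish, then take it off, keeping it below 10 cm over the bench all the time, and lay it flat, top up, on the bench clear of the dish. Stack packing plates flat and centred on the gauge's anvil until the top of the pack meets the mark (plates are 16 or 8 mm thick; any choice that comes out exactly will do) and put every spare plate into the dish. Finally set the lid back centred and fully seated on the dish; leave the other objects where they are.

Things in the scene. Friction and masses are not known exactly. Their poses are not given: they have to be found in the camera images.
- dish: round, shallow, grey parts dish, screwed to the bench. Origin at the centre of its underside, z up. 124 mm outside and 116 mm inside diameter, total height 30 mm, inner floor 4 mm up (26 mm deep); a foot flange 148 mm across and 4 mm thick
- lid: loose round white lid, 137 mm across, about 90 g: top 3 mm thick, skirt 9 mm deep (130 mm inside: 3 mm play all round). Origin at the centre of the skirt's lower edge, z up; top face 12 mm over it, underside of the top 9 mm. Closed, it rests on the dish rim, origin 21 mm over the dish's; flat on the bench its origin is at z = 0. Upright tab (lid_tab) at its -x side. Any turn about z is fine
- lid_tab (a point): centre of the lid's upright tab: white block 24 mm long (lid's x, radial), 12 mm thick (lid's y: pinch it across this), rising 25.5 mm above the lid's top face; the point is 50 mm from the lid's centre towards its -x and 24.5 mm above the lid's origin; it starts on the side nearer the robot
- lid_far (a point): the point of the lid's underside opposite the tab, 62 mm from its centre towards the lid's +x, 9 mm above its origin; here the lid bears on the dish rim when it is tipped up by the tab
- gauge: height gauge fixed to the bench: dark steel foot 125 x 130 x 10 mm (from -65 to +60 mm along its x) whose flat top is the anvil; at its +x side a steel column 34 mm wide, front face 40 mm from the origin, top 60 mm over the bench, with a brass pointer towards the anvil. Origin on the bench under the middle of the anvil, z up, x towards the column
- gauge_anvil (a point): middle of the anvil, 10 mm over the bench: the pack is built up here
- gauge_mark (a point): tip of the brass pointer; its upper edge, at this point's height, is the mark: 32 mm over the anvil
- thick_1: ground aluminium packing plate, 44 x 32 mm, 16 mm thick, with two small dark hole marks; origin at its centre (8 mm over what it lies on), x along the 44 mm length, y along the 32 mm width; pinch it across either; starts flat on the bench
- thin_1: ground aluminium packing plate, 44 x 32 mm, 8 mm thick, with two small dark hole marks; origin at its centre (4 mm over what it lies on), x along the 44 mm length, y along the 32 mm width; pinch it across either; starts flat on the bench
- thin_2: ground aluminium packing plate, 44 x 32 mm, 8 mm thick, with two small dark hole marks; origin at its centre (4 mm over what it lies on), x along the 44 mm length, y along the 32 mm width; pinch it across either; starts flat on the bench
- thick_2: ground aluminium packing plate, 44 x 32 mm, 16 mm thick, with two small dark hole marks; origin at its centre (8 mm over what it lies on), x along the 44 mm length, y along the 32 mm width; pinch it across either; starts flat on the bench; not there in every run
- thin_3: ground aluminium packing plate, 44 x 32 mm, 8 mm thick, with two small dark hole marks; origin at its centre (4 mm over what it lies on), x along the 44 mm length, y along the 32 mm width; pinch it across either; starts flat on the bench; not there in every run
- thin_4: ground aluminium packing plate, 44 x 32 mm, 8 mm thick, with two small dark hole marks; origin at its centre (4 mm over what it lies on), x along the 44 mm length, y along the 32 mm width; pinch it across either; starts flat on the bench; not there in every run
- parts_cup: bystander, not part of the job: small white open parts cup, 66x66x34 mm
- nozzle_tin: bystander, not part of the job: flat round white tin, 66 mm across, 24 mm high
- gecko_print: bystander, not part of the job: jointed printed lizard in two colours, 54x98x14 mm
- cutters_red: bystander, not part of the job: side cutters with red handles, 147x54x14 mm
Things that resemble listed ones, but are neither listed nor needed, are in the scene too. Of the things shaped like the lid, the white one is meant.

How it is judged (in metres and radians):
On the way, in this order (a step that is already met when the one before it is completed fails the run):
1. the lid is tipped up by the tab (more than 0.10 rad) while the edge opposite the tab still rests on the dish (angle between lid's own z axis and vertical above 0.1 rad and z of lid_tab in the frame of dish above 0.056 m and z of lid_far in the frame of dish between 0.024 and 0.037 m and horizontal distance between lid_far and dish below 0.072 m), for 0.2 s.
2. the lid lies flat, top up, on the bench, clear of the dish and let go (height (world z) of lid below 0.006 m and angle between lid's own z axis and vertical below 0.06 rad and horizontal distance between lid and dish above 0.135 m and contact force between the fingers and lid below 0.05 N), for 0.2 s.
At the end, for the whole second after the job is handed in: Lid on the dish: centred within 5 mm, level within 0.05 rad, seated within 3 mm. On the anvil a level pack, each plate within 10 mm of its middle, top within 3 mm of the mark, nothing above. Every other plate present lies in the dish, below the rim. All at rest (horizontal distance between lid and dish below 0.005 m and angle between lid's own z axis and vertical below 0.05 rad and z of lid in the frame of dish between 0.018 and 0.024 m and linear speed of each of lid, thick_1, thin_1, thin_2, thick_2, thin_3, thin_4 below 0.02 m/s and ((horizontal distance between thick_1 and gauge_anvil below 0.01 m and angle between the z axis of thick_1 and the z axis of gauge, either way round below 0.08 rad and z of thick_1 in the frame of gauge between 0.031 and 0.037 m) or (horizontal distance between thin_1 and gauge_anvil below 0.01 m and angle between the z axis of thin_1 and the z axis of gauge, either way round below 0.08 rad and z of thin_1 in the frame of gauge between 0.035 and 0.041 m) or (horizontal distance between thin_2 and gauge_anvil below 0.01 m and angle between the z axis of thin_2 and the z axis of gauge, either way round below 0.08 rad and z of thin_2 in the frame of gauge between 0.035 and 0.041 m) or (horizontal distance between thick_2 and gauge_anvil below 0.01 m and angle between the z axis of thick_2 and the z axis of gauge, either way round below 0.08 rad and z of thick_2 in the frame of gauge between 0.031 and 0.037 m) or (horizontal distance between thin_3 and gauge_anvil below 0.01 m and angle between the z axis of thin_3 and the z axis of gauge, either way round below 0.08 rad and z of thin_3 in the frame of gauge between 0.035 and 0.041 m) or (horizontal distance between thin_4 and gauge_anvil below 0.01 m and angle between the z axis of thin_4 and the z axis of gauge, either way round below 0.08 rad and z of thin_4 in the frame of gauge between 0.035 and 0.041 m)) and ((horizontal distance between thick_1 and gauge_anvil below 0.01 m and angle between the z axis of thick_1 and the z axis of gauge, either way round below 0.08 rad and z of thick_1 in the frame of gauge between 0.01 and 0.037 m) or (horizontal distance between thick_1 and dish below 0.058 m and z of thick_1 in the frame of dish below 0.029 m)) and ((horizontal distance between thin_1 and gauge_anvil below 0.01 m and angle between the z axis of thin_1 and the z axis of gauge, either way round below 0.08 rad and z of thin_1 in the frame of gauge between 0.01 and 0.041 m) or (horizontal distance between thin_1 and dish below 0.058 m and z of thin_1 in the frame of dish below 0.029 m)) and ((horizontal distance between thin_2 and gauge_anvil below 0.01 m and angle between the z axis of thin_2 and the z axis of gauge, either way round below 0.08 rad and z of thin_2 in the frame of gauge between 0.01 and 0.041 m) or (horizontal distance between thin_2 and dish below 0.058 m and z of thin_2 in the frame of dish below 0.029 m)) and ((horizontal distance between thick_2 and gauge_anvil below 0.01 m and angle between the z axis of thick_2 and the z axis of gauge, either way round below 0.08 rad and z of thick_2 in the frame of gauge between 0.01 and 0.037 m) or (horizontal distance between thick_2 and dish below 0.058 m and z of thick_2 in the frame of dish below 0.029 m)) and ((horizontal distance between thin_3 and gauge_anvil below 0.01 m and angle between the z axis of thin_3 and the z axis of gauge, either way round below 0.08 rad and z of thin_3 in the frame of gauge between 0.01 and 0.041 m) or (horizontal distance between thin_3 and dish below 0.058 m and z of thin_3 in the frame of dish below 0.029 m)) and ((horizontal distance between thin_4 and gauge_anvil below 0.01 m and angle between the z axis of thin_4 and the z axis of gauge, either way round below 0.08 rad and z of thin_4 in the frame of gauge between 0.01 and 0.041 m) or (horizontal distance between thin_4 and dish below 0.058 m and z of thin_4 in the frame of dish below 0.029 m))); the robot touches nothing.
It fails at once if the lid is raised more than 12 cm over the bench (height (world z) of lid above 0.12 m).
It fails at once if parts_cup is moved more than 3 cm (distance of parts_cup from where it was at the start of the episode above 0.03 m).
It fails at once if nozzle_tin is moved more than 3 cm (distance of nozzle_tin from where it was at the start of the episode above 0.03 m).
It fails at once if gecko_print is moved more than 3 cm (distance of gecko_print from where it was at the start of the episode above 0.03 m).
It fails at once if cutters_red is moved more than 3 cm (distance of cutters_red from where it was at the start of the episode above 0.03 m).
Of thick_2, thin_3, thin_4 only 1 to 3 are there at a start; the rules pass over those that are not, and their reading is None.
At some moment in a run one of thick_1, thin_1, thin_2, thick_2, thin_3, thin_4 may be knocked a few centimetres aside while the robot is not near it.
Once in a run the grip may slacken for a moment while it holds something.
It also fails if it takes over 208 s, if anything falls off the work surface, if the arm or the gripper's body presses on something with over 40 N, if the wrist force passes 120 N, or if a joint passes its speed limit or range.

## Working session

There is one attempt and no reset: what is moved stays moved. The work goes in short steps, Python scripts to look and compute and a shell command to move; the robot and the scene stay as the last step left them, time stands still between calls to the robot, and variables do not carry over. Pictures are saved under pics/ and viewed, at most 14 in all, crops included, and the job is handed in when it is done.

```bash
ls; mkdir -p pics
cat > h.py <<'E'
import numpy as np, cv2
from plant import arm
def deproj(cam,uv,d=None,z=None,cal=None):
    c=cal or arm.calibration(cam);K=np.array(c["camera_matrix"]);D=np.array(c["dist"]);R=np.array(c["R"]);t=np.array(c["t"])
    n=cv2.undistortPoints(np.array(uv,float).reshape(-1,1,2),K,D).reshape(-1,2)
    r=np.c_[n,np.ones(len(n))]
    if d is not None: return (r*np.array(d).reshape(-1,1)-t)@R
    o=-R.T@t; w=r@R
    return o+w*((np.reshape(z,(-1,1))-o[2])/w[:,2:3])
def proj(cam,X,cal=None):
    c=cal or arm.calibration(cam)
    return cv2.projectPoints(np.array(X,float).reshape(-1,3),cv2.Rodrigues(np.array(c["R"]))[0],np.array(c["t"]),np.array(c["camera_matrix"]),np.array(c["dist"]))[0].reshape(-1,2)
def save(n,p): cv2.imwrite(f"pics/{n}.png",p[:,:,::-1])
E
python3 - <<'E'
from h import *
s=arm.observe();print(s)
for c in("top","scene"):
    p,d=arm.get_image(c);save(c+"0",p);np.savez(f"{c}0",p=p,d=d)
    k=arm.calibration(c);print(c,(-np.array(k["R"]).T@k["t"]).round(3))
p,d=np.load("top0.npz")["p"],np.load("top0.npz")["d"]
for th in("dish","lid","lid_tab","gauge","gauge_anvil","gauge_mark","thick_1","thin_1"):
  for r in arm.landmark_of("top",th):
    u,v=r["point"];ui,vi=int(u),int(v)
    print(th,round(r["confidence"],2),np.round([u,v]),deproj("top",[[u,v]],[d[vi,ui]]).round(3) if 0<=vi<400 and 0<=ui<640 else "")
E
```

```text
pics
{'t': 0.0, 'joints': array([-7.72818908e+01,  6.67171689e+00,  8.26346264e+01, -5.87292212e-04,
        9.07556861e+01, -2.16323038e+00]), 'qvel': array([ 0.05092879,  0.03793101, -0.01300953, -0.05131681, -0.01895036,
        0.09351569]), 'tau': array([-8.88431641e-04, -7.21263957e+01, -6.22607875e+01,  7.79638882e-02,
        2.39289540e-02, -9.12850510e-05]), 'position': array([ 0.17332611, -0.6521631 ,  0.21794565]), 'eef_rot': array([[ 9.66459810e-01,  2.56817785e-01, -2.48340753e-04],
       [ 2.56817903e-01, -9.66459236e-01,  1.05379811e-03],
       [ 3.06228825e-05, -1.08223187e-03, -9.99999414e-01]]), 'contact_force': array([-0.76098305,  0.74711497, -0.65825857]), 'wrist_torque': array([-0.02168693,  0.01889243, -0.01360001]), 'grasp_force': 0.0, 'width': 1.0032548937484413}
top [ 3.530e-01 -1.000e-03  1.627e+00]
scene [-0.358  0.84   0.758]
lid 0.98 [360. 236.] [[ 0.462 -0.124  0.01 ]]
lid 0.73 [228. 138.] [[0.786 0.321 0.015]]
lid 0.71 [244. 224.] [[0.494 0.251 0.041]]
lid_tab 0.77 [238. 130.] [[0.806 0.281 0.037]]
lid_tab 0.75 [372. 250.] [[ 0.416 -0.159  0.036]]
lid_tab 0.71 [251. 239.] [[0.446 0.227 0.046]]
gauge 0.91 [415. 232.] [[ 0.479 -0.304  0.009]]
gauge_anvil 0.76 [419. 230.] [[ 0.483 -0.319  0.01 ]]
gauge_anvil 0.45 [244. 271.] [[0.345 0.255 0.006]]
gauge_mark 0.73 [246. 225.] [[0.492 0.249 0.026]]
gauge_mark 0.67 [415. 222.] [[ 0.51  -0.305  0.012]]
thick_1 0.49 [293. 243.] [[0.438 0.094 0.014]]
thick_1 0.23 [417. 228.] [[ 0.492 -0.312  0.007]]
thin_1 0.61 [294. 211.] [[0.545 0.093 0.002]]
thin_1 0.57 [322. 216.] [[0.528 0.003 0.011]]
thin_1 0.42 [322. 246.] [[ 0.428 -0.001  0.012]]
```

Run:
```python
from h import *
p=np.load("top0.npz")["p"]
cv2.imwrite("pics/topc.png",cv2.resize(p[100:300,190:456,::-1],(798,600),interpolation=cv2.INTER_CUBIC))
```

```text
(no output)
```

View pics/topc.png

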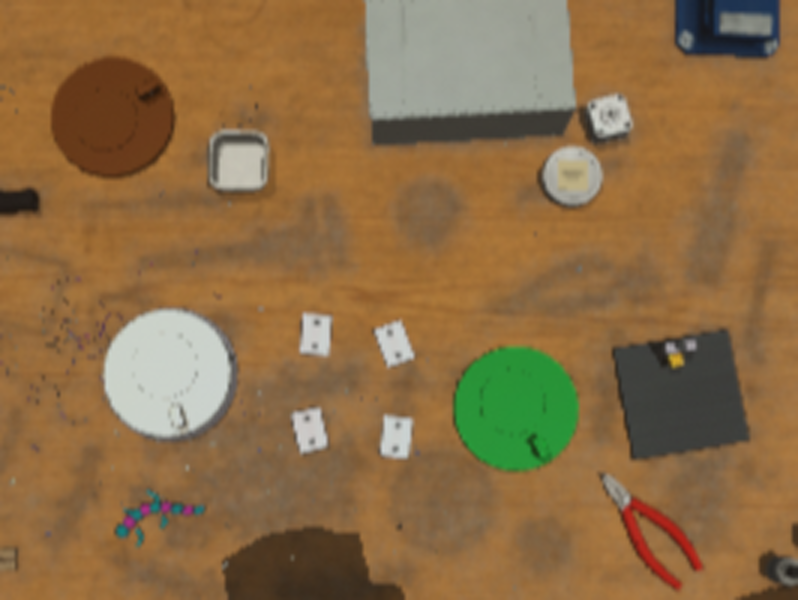

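View pics/scene0.png

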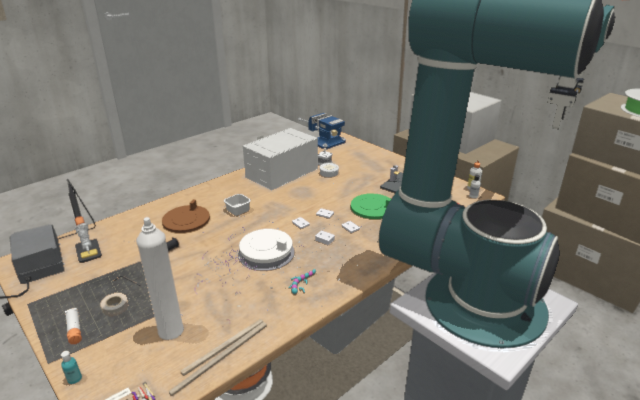

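The top crop (3x, offset 190,100) shows these lid look-alikes: brown at px (228,138), green at (361,236) and white on the grey dish at (246,224). I choose the white one, with its tab at (249,239). There are 4 plates at (295,211), (321,214), (293,243) and (322,246). The gauge is at about (417,231), with its pointer on the far side.

Run:
```python
from h import *
f=np.load("top0.npz");p,d=f["p"],f["d"]
g=p.astype(int); white=(g.min(2)>150)
X=lambda m:deproj("top",np.argwhere(m)[:,::-1],d[m])
for n,(u,v) in dict(a=(295,211),b=(321,214),c=(293,243),e=(322,246)).items():
    m=np.zeros_like(white);m[v-11:v+12,u-10:u+11]=1;m&=(g.min(2)>130)
    P=X(m);q=np.argwhere(m)[:,::-1].astype(np.float32)
    W=deproj("top",q,z=.008).astype(np.float32)
    print(n,m.sum(),P[:,2].mean().round(4),np.median(P[:,2]).round(4),P[:,2].std().round(4),cv2.minAreaRect(W[:,:2]*1000))
m=np.zeros_like(white);m[195:255,215:275]=1;m&=white
P=X(m);q=deproj("top",np.argwhere(m)[:,::-1],z=.033).astype(np.float32)[:,:2]
print("lid",cv2.minEnclosingCircle(q),q.mean(0),np.median(P[:,2]))
G=np.zeros_like(white);G[200:260,385:450]=1
G&=(g.max(2)<85)
Q=deproj("top",np.argwhere(G)[:,::-1],z=.01).astype(np.float32)[:,:2]
print("gauge",cv2.minAreaRect(Q*1000))
bench=np.zeros_like(white);bench[225:232,300:312]=1;print("bench z",X(bench)[:,2].mean())
c=arm.calibration("wrist");s=arm.observe()
R=s["eef_rot"];print("cam in tool",R.T@(-np.array(c["R"]).T@c["t"]-s["position"]), (np.array(c["R"])@R).round(3),c["camera_matrix"])
# tall stuff
allX=deproj("top",np.argwhere(d>0)[:,::-1],d[d>0]);T=allX[(allX[:,2]>.1)&(allX[:,0]>.2)&(allX[:,0]<1)&(abs(allX[:,1])<.7)]
import collections
print(collections.Counter(map(tuple,(T[:,:2]*10).round().astype(int).tolist())).most_common(25))
```

```text
a 125 0.0085 0.0087 0.0041 ((542.8226318359375, 91.19896697998047), (30.953794479370117, 44.284305572509766), 84.8497085571289)
b 128 0.021 0.0085 0.1426 ((534.07470703125, 5.020391464233398), (44.11040115356445, 31.321046829223633), 19.103063583374023)
c 130 0.0283 0.0165 0.1408 ((438.3223876953125, 96.15776062011719), (44.57558822631836, 30.900381088256836), 15.052274703979492)
e 128 0.0209 0.0085 0.1426 ((431.1290283203125, 1.4921855926513672), (30.848278045654297, 44.11855697631836), 83.44740295410156)Traceback (most recent call last):
  File "<stdin>", line 12, in <module>
cv2.error: OpenCV(4.12.0) /io/opencv/modules/imgproc/src/shapedescr.cpp:201: error: (-215:Assertion failed) count >= 0 && (depth == CV_32F || depth == CV_32S) in function 'minEnclosingCircle'
```

Run:
```python
from h import *
f=np.load("top0.npz");p,d=f["p"],f["d"]
g=p.astype(int); white=(g.min(2)>150)
X=lambda m:deproj("top",np.argwhere(m)[:,::-1],d[m])
m=np.zeros_like(white);m[195:255,215:275]=1;m&=white
P=X(m);q=deproj("top",np.argwhere(m)[:,::-1],z=.033).astype(np.float32)[:,:2].copy()
print("lid",cv2.minEnclosingCircle(q*1000),q.mean(0),np.median(P[:,2]))
t=P[(P[:,2]>.045)&(P[:,2]<.07)];print("tab",t.mean(0),len(t))
G=np.zeros_like(white);G[200:260,385:450]=1
G&=(g.max(2)<85)
Q=deproj("top",np.argwhere(G)[:,::-1],z=.01).astype(np.float32)[:,:2].copy()
print("gauge",cv2.minAreaRect(Q*1000))
c=arm.calibration("wrist");s=arm.observe()
R=s["eef_rot"];print("cam in tool",R.T@(-np.array(c["R"]).T@c["t"]-s["position"]), (np.array(c["R"])@R).round(3),c["camera_matrix"])
allX=deproj("top",np.argwhere(d>0)[:,::-1],d[d>0]);T=allX[(allX[:,2]>.1)&(allX[:,0]>.2)&(allX[:,0]<1)&(abs(allX[:,1])<.7)]
import collections
print(collections.Counter(map(tuple,(T[:,:2]*10).round().astype(int).tolist())).most_common(25))
```

```text
lid ((496.88079833984375, 249.3083038330078), 68.63072204589844) [0.49734133 0.2500477 ] 0.03349434646121073
tab [0.45196887 0.23554033 0.05893839] 28
gauge ((480.65765380859375, -308.27178955078125), (123.1816177368164, 131.30545043945312), 9.889001846313477)
cam in tool [ 0.08509751 -0.00104052 -0.16593723] [[ 0.001  1.    -0.   ]
 [-0.953  0.001 -0.304]
 [-0.304  0.     0.953]] [[356.37476956   0.         323.42936575]
 [  0.         356.37476956 203.10556686]
 [  0.           0.           1.        ]]
[((2, 0), 1610), ((2, -6), 1229), ((8, -1), 853), ((8, 0), 798), ((3, 0), 689), ((2, 1), 601), ((2, -5), 596), ((9, -1), 480), ((2, -1), 411), ((9, 0), 373), ((4, 6), 353), ((2, -7), 264), ((8, -2), 261), ((4, 5), 233), ((9, -4), 139), ((9, 6), 136), ((9, -2), 133), ((3, -1), 127), ((3, -6), 56), ((3, -7), 46), ((9, -3), 38), ((10, 6), 33), ((3, 1), 30), ((10, -4), 23), ((10, -3), 4)]
```

```bash
cat >> h.py <<'E'
from scipy.spatial.transform import Rotation as Ro
def Rdown(yaw):
    a=np.radians(yaw);c,s=np.cos(a),np.sin(a)
    return np.array([[c,s,0],[s,-c,0],[0,0,-1]])
def plan(*tg):
    """tg: (x,y,z m,yaw deg[,tilt rad about tool y]); chained offsets, printed for consecutive calls"""
    s=arm.observe();p=np.array(s["position"]);R=np.array(s["eef_rot"])
    print("now",s["t"],p.round(4),"w",round(s["width"],3),"g",round(s["grasp_force"],1))
    for g in tg:
        q=np.array(g[:3]);Q=Rdown(g[3])
        if len(g)>4: Q=Q@Ro.from_rotvec([0,g[4],0]).as_matrix()
        print("dr",Ro.from_matrix(R.T@Q).as_rotvec().round(4).tolist(),"off",(R.T@(q-p)*1000).round(1).tolist(),"rows",(np.linalg.norm(q-p)/.0625).round(1))
        p,R=q,Q
E
python3 -c "
from h import *
plan((.45,-.31,.24,10),(.44,.1,.24,10),(.45,.235,.2,18))"
```

```text
now 0.5 [ 0.1734 -0.6524  0.2186] w 1.002 g 0.0
dr [-0.0, 0.0, 0.0853] off [355.3, -259.8, -21.4] rows 7.1
dr [0.0, 0.0, 0.0] off [61.3, -405.5, 0.0] rows 6.6
dr [0.0, 0.0, -0.1396] off [33.3, -131.2, 40.0] rows 2.3
```

```bash
python3 -m handwheel '{"dr":[[0,0,0.0853],[0,0,0.0853],[0,0,0.0853],[0,0,0.0853],[0,0,0.0853],[0,0,0.0853],[0,0,0.0853],[0,0,0.0853]],"offset":[[355,-260,-21],[355,-260,-21],[355,-260,-21],[355,-260,-21],[355,-260,-21],[355,-260,-21],[355,-260,-21],[355,-260,-21]],"claw":[-1,-1,-1,-1,-1,-1,-1,-1]}'
python3 -m handwheel '{"dr":[[0,0,0],[0,0,0],[0,0,0]],"offset":[[0,0,0],[0,0,0],[0,0,0]],"claw":[-1,-1,-1]}'
python3 - <<'E'
from h import *
c=arm.calibration("wrist");p,d=arm.get_image("wrist");save("w_gauge",p);np.savez("w_gauge",p=p,d=d,**{k:np.array(v) for k,v in c.items()})
for th in("gauge","gauge_anvil","gauge_mark"):
  for r in arm.landmark_of("wrist",th): print(th,r["confidence"],r["point"],deproj("wrist",[r["point"]],z={"gauge":0,"gauge_anvil":.01,"gauge_mark":.042}[th],cal=c))
plan()
E
```

```text
t: 1.5
position: [0.4516, -0.3071, 0.2401]
eef_rot: [[0.984, 0.178, 0.001], [0.178, -0.984, -0.0], [0.001, 0.0, -1.0]]
contact_force: [-0.5, -0.6, 0.0]
width: 0.999
grasp_force: 0.0
t: 1.88
position: [0.449, -0.3108, 0.2396]
eef_rot: [[0.985, 0.172, -0.0], [0.172, -0.985, 0.0], [-0.0, -0.0, -1.0]]
contact_force: [0.3, -0.4, -0.9]
width: 1.004
grasp_force: 0.0
gauge 0.61 [329.8, 139.7] [[ 0.48056181 -0.31167392  0.        ]]
gauge 0.34 [30.7, 37.5] [[0.52931597 0.01006194 0.        ]]
gauge_anvil 0.81 [327.3, 141.9] [[ 0.47899691 -0.30897915  0.01      ]]
now 2.075 [ 0.4494 -0.3103  0.2396] w 0.998 g 0.0
```

View pics/w_gauge.png

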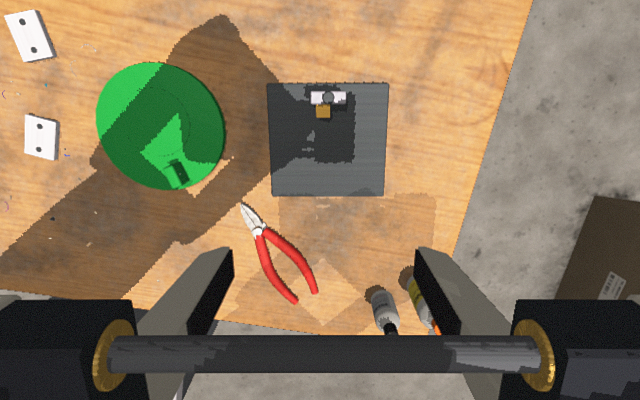

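The wrist picture shows the gauge foot with corners at about (267,84), (389,84), (385,195) and (272,196), and the pointer at (323,111). The green lid is at (160,125) and the cutters at (270,255).

```bash
python3 - <<'E'
from h import *
f=np.load("w_gauge.npz");c={k:f[k] for k in("camera_matrix","dist","R","t")}
g=f["p"].astype(int);X=np.full((400,640,3),0.);m=f["d"]>0
X[m]=deproj("wrist",np.argwhere(m)[:,::-1],f["d"][m],cal=c)
r=np.zeros((400,640),bool);r[70:210,250:400]=1
k=r&m&(X[...,2]>.006)&(X[...,2]<.014)
h=r&(g.max(2)-g.min(2)<25)
for n,a in(("depth",k),("col",h)):
    a=cv2.morphologyEx(a.astype(np.uint8),cv2.MORPH_OPEN,np.ones((5,5)))>0
    W=deproj("wrist",np.argwhere(a)[:,::-1],z=.01,cal=c)[:,:2].astype(np.float32).copy()
    rr=cv2.minAreaRect(W*1000);print(n,rr,X[k][:,2].mean())
cor=deproj("wrist",[[267,84],[389,84],[385,195],[272,196]],z=.01,cal=c);print(cor.round(4),cor.mean(0))
col=r&m&(X[...,2]>.03)&(X[...,2]<.048);print("ptr",X[col].mean(0),col.sum(),X[col][:,0].min());
col=r&m&(X[...,2]>.05)&(X[...,2]<.07);print("col",X[col].mean(0),col.sum())
print(deproj("wrist",[[323,118]],z=.042,cal=c))
E
python3 -m handwheel '{"dr":[[0,0,0],[0,0,0],[0,0,0],[0,0,0],[0,0,0],[0,0,0],[0,0,0],[0,0,0]],"offset":[[60,-405,0],[60,-405,0],[60,-405,0],[60,-405,0],[60,-405,0],[60,-405,0],[60,-405,0],[60,-405,0]],"claw":[-1,-1,-1,-1,-1,-1,-1,-1]}'
python3 -m handwheel '{"dr":[[0,0,-0.14],[0,0,-0.14],[0,0,-0.14],[0,0,-0.14],[0,0,-0.14],[0,0,-0.14]],"offset":[[0,-130,0],[0,-130,0],[0,-130,0],[0,-130,0],[0,-130,0],[0,-130,0]],"claw":[-1,-1,-1,-1,-1,-1]}'
python3 - <<'E'
from h import *
c=arm.calibration("wrist");p,d=arm.get_image("wrist");save("w_lid",p);np.savez("w_lid",p=p,d=d,**{k:np.array(v) for k,v in c.items()})
for th in("lid","lid_tab","dish"):
  for r in arm.landmark_of("wrist",th): print(th,r["confidence"],r["point"],deproj("wrist",[r["point"]],z={"lid":.021,"lid_tab":.0455,"dish":0}[th],cal=c))
plan()
E
```

```text
depth ((478.9955139160156, -309.04241943359375), (124.74534606933594, 129.29823303222656), 10.053637504577637) 0.01004508541395916
col ((479.16888427734375, -308.8162841796875), (122.57479095458984, 129.0645751953125), 9.9727783203125) 0.01004508541395916
[[ 0.5275 -0.2359  0.01  ]
 [ 0.5497 -0.3622  0.01  ]
 [ 0.4304 -0.3854  0.01  ]
 [ 0.4066 -0.2569  0.01  ]] [ 0.47856564 -0.31011437  0.01      ]
ptr [ 0.51284653 -0.29775606  0.0418743 ] 196 0.5055372710453967
col [ 0.52654868 -0.30030051  0.05636862] 461
[[ 0.50584552 -0.29948555  0.042     ]]
t: 3.08
position: [0.4382, 0.1012, 0.2397]
eef_rot: [[0.984, 0.177, -0.0], [0.177, -0.984, 0.0], [-0.0, -0.0, -1.0]]
contact_force: [-0.2, -0.7, -0.1]
width: 1.001
grasp_force: 0.0
t: 3.82
position: [0.4163, 0.2263, 0.2398]
eef_rot: [[0.952, 0.308, 0.0], [0.308, -0.952, 0.0], [0.0, 0.0, -1.0]]
contact_force: [0.0, -0.2, -0.1]
width: 1.001
grasp_force: 0.0
lid 0.78 [616.3, 221.9] [[ 0.462222  -0.1093547  0.021    ]]
lid 0.6 [319.2, 92.5] [[0.49282387 0.25662601 0.021     ]]
lid 0.22 [436.2, 183.6] [[0.44081758 0.10333501 0.021     ]]
lid_tab 0.73 [628.2, 264.4] [[ 0.42437159 -0.12583334  0.0455    ]]
lid_tab 0.62 [324.7, 144.0] [[0.44771041 0.2360647  0.0455    ]]
now 4.025 [0.4161 0.227  0.2397] w 1.0 g 0.0
```

View pics/w_lid.png

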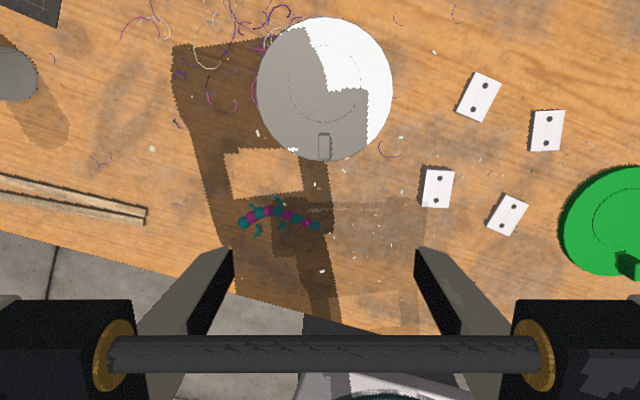

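The wrist picture shows the white lid at (325,90) with its tab at (324,146), the gecko at (278,217), and 4 plates to the right.

```bash
cat >> h.py <<'E'
def lidfit(f,c,ztop=.033,c0=(.497,.25),rad=.1):
    m=f["d"]>0;X=np.zeros((400,640,3));X[m]=deproj("wrist",np.argwhere(m)[:,::-1],f["d"][m],cal=c)
    near=m&(np.hypot(X[...,0]-c0[0],X[...,1]-c0[1])<rad)
    k=near&(X[...,2]>ztop-.006)&(X[...,2]<ztop+.006)
    k=cv2.morphologyEx(k.astype(np.uint8),cv2.MORPH_OPEN,np.ones((5,5)))>0
    P=X[k];A=np.c_[P[:,:2],np.ones(len(P))];pl=np.linalg.lstsq(A,P[:,2],rcond=None)[0]
    (x,y),r=cv2.minEnclosingCircle(np.float32(P[:,:2]*1000).copy())
    t=X[near&(X[...,2]>ztop+.018)&(X[...,2]<ztop+.03)]
    print("lid c",round(x,1),round(y,1),"r",round(r,1),"n",len(P),"z",P[:,2].mean().round(4),"slope",pl[:2].round(3),"tab",t.mean(0).round(4),len(t),cv2.minAreaRect(np.float32(t[:,:2]*1000).copy()))
    d=np.array([x,y])/1000-t[:,:2].mean(0);print("tab dist",np.linalg.norm(d).round(4),"ang",np.degrees(np.arctan2(d[1],d[0])).round(1))
def shot(n):
    c={k:np.array(v) for k,v in arm.calibration("wrist").items()};p,d=arm.get_image("wrist");save(n,p);np.savez(n,p=p,d=d,**c)
    return dict(p=p,d=d),c
E
python3 - <<'E'
from h import *
f=np.load("w_lid.npz");c={k:f[k] for k in("camera_matrix","dist","R","t")}
lidfit(f,c)
g=f["p"].astype(int).min(2)>150
q=np.argwhere(g[0:165,240:400])[:,::-1]+[240,0];W=np.float32(deproj("wrist",q,z=.033,cal=c)[:,:2]*1000).copy();print(cv2.minEnclosingCircle(W))
cv2.imwrite("pics/crop_tab.png",cv2.resize(f["p"][0:180,230:420,::-1],(570,540),interpolation=cv2.INTER_CUBIC))
E
```

```text
lid c 493.6 251.7 r 68.4 n 14996 z 0.0331 slope [-0.002 -0.001] tab [0.4463 0.2369 0.0584] 295 ((446.04766845703125, 236.77182006835938), (23.583375930786133, 10.824712753295898), 17.805997848510742)
tab dist 0.0496 ang 17.4
((491.3337097167969, 245.40472412109375), 82.77587890625)
```

View pics/crop_tab.png

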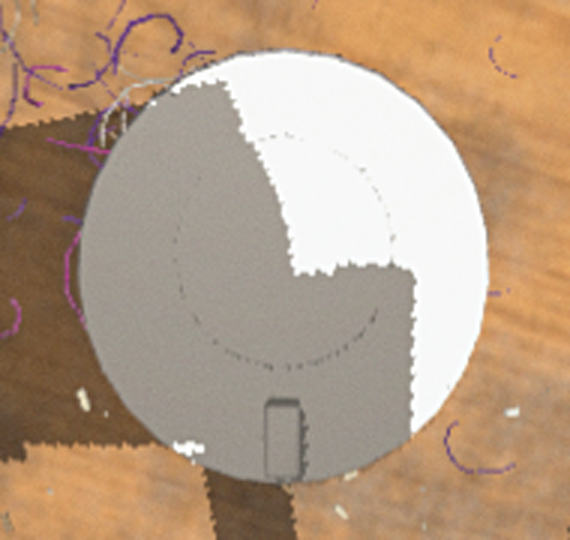

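The crop shows a white lid with an upright tab on the robot's side of a grey dish, so the choice is right.

```bash
python3 -c "
from h import *
plan((.4463,.2369,.1,17.6),(.4463,.2369,.038,17.6),(.4463+.0024*.953,.2369+.0024*.302,.0559,17.6,-.16))"
```

```text
now 4.025 [0.4161 0.227  0.2397] w 1.0 g 0.0
dr [-0.0, -0.0002, 0.0065] off [31.8, -0.1, 139.7] rows 2.3
dr [0.0, 0.0, 0.0] off [0.0, 0.0, 62.0] rows 1.0
dr [-0.0, -0.16, 0.0] off [2.4, 0.0, -17.9] rows 0.3
```

```bash
python3 -m handwheel '{"dr":[[0,0,0.006],[0,0,0.006],[0,0,0.006],[0,0,0.006],[0,0,0.006],[0,0,0.006]],"offset":[[32,0,60],[32,0,110],[32,0,140],[32,0,140],[32,0,140],[32,0,140]],"claw":[-1,-1,-1,-1,-1,-1]}' 
python3 -m handwheel '{"dr":[[0,0,0],[0,0,0],[0,0,0],[0,0,0],[0,0,0]],"offset":[[0,0,30],[0,0,50],[0,0,62],[0,0,62],[0,0,62]],"claw":[-1,-1,-1,-1,-1]}'
python3 -c "
from h import *
plan((.4463,.2369,.038,17.6))"
```

```text
t: 4.78
position: [0.447, 0.2376, 0.1015]
eef_rot: [[0.953, 0.304, 0.002], [0.304, -0.953, 0.001], [0.003, -0.0, -1.0]]
contact_force: [-0.4, -0.2, 1.3]
width: 1.003
grasp_force: 0.0
t: 5.4
position: [0.4467, 0.2375, 0.0385]
eef_rot: [[0.953, 0.304, 0.001], [0.304, -0.953, 0.0], [0.001, -0.0, -1.0]]
contact_force: [-0.1, 0.0, 0.4]
width: 0.997
grasp_force: 0.0
now 5.4 [0.4467 0.2375 0.0385] w 0.997 g 0.0
dr [-0.0001, -0.0009, 0.0013] off [-0.6, 0.4, 0.5] rows 0.0
```

Close on the tab, then tip.

```bash
python3 -m handwheel '{"dr":[[0,0,0],[0,0,0],[0,0,0],[0,0,0],[0,0,0],[0,0,0],[0,0,0],[0,0,0]],"offset":[[0,0,0],[0,0,0],[0,0,0],[0,0,0],[0,0,0],[0,0,0],[0,0,0],[0,0,0]],"claw":[1,1,1,1,1,1,1,1]}' 40
python3 -m handwheel '{"dr":[[0,-0.04,0],[0,-0.08,0],[0,-0.12,0],[0,-0.16,0],[0,-0.16,0],[0,-0.16,0],[0,-0.16,0],[0,-0.16,0]],"offset":[[0.7,0,-4.5],[1.4,0,-9],[2,0,-13.4],[2.5,0,-17.9],[2.5,0,-17.9],[2.5,0,-17.9],[2.5,0,-17.9],[2.5,0,-17.9]],"claw":[1,1,1,1,1,1,1,1]}'
python3 - <<'E'
from h import *
f,c=shot("w_tip");m=f["d"]>0;X=np.zeros((400,640,3));X[m]=deproj("wrist",np.argwhere(m)[:,::-1],f["d"][m],cal=c)
k=m&(np.hypot(X[...,0]-.4936,X[...,1]-.2517)<.05)&(X[...,2]<.06)&(X[...,2]>.02)
P=X[k];A=np.c_[P[:,:2]-[.4936,.2517],np.ones(len(P))]
for _ in range(4):
    pl=np.linalg.lstsq(A,P[:,2],rcond=None)[0];e=abs(A@pl-P[:,2])<.003;A,P=A[e],P[e]
print(pl,"tilt",np.hypot(*pl[:2]),len(P)); print("far top z",pl@[.062*.953,.062*.302,1])
E
```

```text
t: 6.4
position: [0.4463, 0.2373, 0.0376]
eef_rot: [[0.953, 0.304, -0.0], [0.304, -0.953, 0.0], [-0.0, -0.0, -1.0]]
contact_force: [-0.3, 0.6, -0.3]
width: 0.19
grasp_force: 0.0
t: 7.4
position: [0.4486, 0.238, 0.0555]
eef_rot: [[0.941, 0.304, -0.151], [0.3, -0.953, -0.048], [-0.159, -0.0, -0.987]]
contact_force: [-0.5, -0.0, -0.9]
width: 0.123
grasp_force: 40.0
[-0.13254657 -0.04089816  0.04285305] tilt 0.13871284393461927 31856
far top z 0.034255629141817324
```

View pics/w_tip.png

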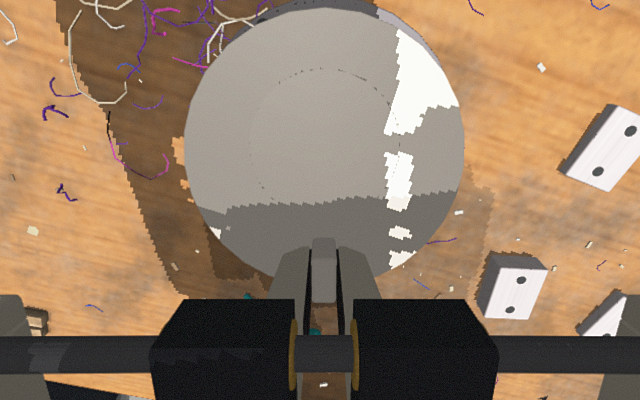

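The lid is tipped about 0.14 rad with its far edge (top about 34 mm) still on the rim and the tab held, so step 1 should be met. Next I lift it level.

```bash
python3 -c "
from h import *
plan((.4486,.238,.09,17.6,-.02),(.6128,.0152,.09,17.6,-.02))"
```

```text
now 7.45 [0.4486 0.238  0.0556] w 0.124 g 40.0
dr [0.0001, 0.1397, 0.0013] off [-5.5, 0.0, -34.0] rows 0.6
dr [0.0, 0.0, 0.0] off [89.1, 262.0, -1.8] rows 4.4
```

```bash
python3 -m handwheel '{"dr":[[0,0.02,0],[0,0.06,0],[0,0.1,0],[0,0.14,0],[0,0.14,0],[0,0.14,0]],"offset":[[-1.5,0,-10],[-3,0,-20],[-4.5,0,-28],[-5.5,0,-34],[-5.5,0,-34],[-5.5,0,-34]],"claw":[1,1,1,1,1,1]}'
python3 - <<'E'
from h import *
f,c=shot("w_up");m=f["d"]>0;X=np.zeros((400,640,3));X[m]=deproj("wrist",np.argwhere(m)[:,::-1],f["d"][m],cal=c)
s=arm.observe();cc=s["position"][:2]+.05*s["eef_rot"][:2,0];print(s["position"],s["grasp_force"],s["width"])
k=m&(np.hypot(*(X[...,:2]-cc).transpose(2,0,1))<.05)&(X[...,2]>.05)&(X[...,2]<.1)
P=X[k];A=np.c_[P[:,:2]-cc,np.ones(len(P))]
for _ in range(4):
    pl=np.linalg.lstsq(A,P[:,2],rcond=None)[0];e=abs(A@pl-P[:,2])<.003;A,P=A[e],P[e]
print(pl,"along x",pl[:2]@s["eef_rot"][:2,0],"along y",pl[:2]@s["eef_rot"][:2,1],len(P))
E
```

```text
t: 8.2
position: [0.4486, 0.238, 0.0899]
eef_rot: [[0.953, 0.304, -0.019], [0.304, -0.953, -0.006], [-0.02, -0.0, -1.0]]
contact_force: [0.6, 0.9, -1.1]
width: 0.119
grasp_force: 40.0
[0.44859959 0.23799487 0.08969418] 39.969701170921326 0.12768959447930534
[-0.00013273  0.00109091  0.08376861] along x 0.00020467668779118386 along y -0.0010797157765290429 32024
```

```bash
python3 -m handwheel '{"dr":[[0,0,0],[0,0,0],[0,0,0],[0,0,0],[0,0,0],[0,0,0],[0,0,0],[0,0,0]],"offset":[[16,47,0],[32,94,0],[48,141,0],[64,188,-1],[80,235,-1.5],[89,262,-1.8],[89,262,-1.8],[89,262,-1.8]],"claw":[1,1,1,1,1,1,1,1]}'
python3 -c "
from h import *
plan((.6128,.0152,.0185,17.6,-.02))"
```

```text
t: 9.25
position: [0.6127, 0.0159, 0.0894]
eef_rot: [[0.953, 0.304, -0.02], [0.304, -0.953, -0.006], [-0.021, -0.001, -1.0]]
contact_force: [0.7, 0.7, -0.1]
width: 0.125
grasp_force: 40.0
now 9.25 [0.6127 0.0159 0.0894] w 0.125 g 40.0
dr [-0.0005, 0.0011, 0.0013] off [1.4, 0.7, 70.9] rows 1.1
```

```bash
python3 -m handwheel '{"dr":[[0,0,0],[0,0,0],[0,0,0],[0,0,0],[0,0,0],[0,0,0]],"offset":[[0.4,0,20],[0.8,0,40],[1.2,0,55],[1.4,0,65],[1.4,0,70.5],[1.4,0,70.5]],"claw":[1,1,1,1,1,1]}'
python3 - <<'E'
from h import *
f,c=shot("w_dn");m=f["d"]>0;X=np.zeros((400,640,3));X[m]=deproj("wrist",np.argwhere(m)[:,::-1],f["d"][m],cal=c)
s=arm.observe();cc=s["position"][:2]+.05*s["eef_rot"][:2,0];print(s["position"],s["grasp_force"],s["width"])
k=m&(np.hypot(*(X[...,:2]-cc).transpose(2,0,1))<.05)&(X[...,2]>.005)&(X[...,2]<.03)
P=X[k];A=np.c_[P[:,:2]-cc,np.ones(len(P))]
for _ in range(4):
    pl=np.linalg.lstsq(A,P[:,2],rcond=None)[0];e=abs(A@pl-P[:,2])<.003;A,P=A[e],P[e]
print(pl)
E
```

```text
t: 10.0
position: [0.6132, 0.0154, 0.0195]
eef_rot: [[0.953, 0.304, -0.019], [0.304, -0.953, -0.006], [-0.02, 0.0, -1.0]]
contact_force: [0.1, -0.1, -1.5]
width: 0.127
grasp_force: 40.0
[0.61326623 0.01544719 0.01985891] 39.96973156929016 0.12922195037381104
[0.00038256 0.00137614 0.01343986]
```

```bash
python3 -m handwheel '{"dr":[[0,0,0],[0,0,0],[0,0,0],[0,0,0],[0,0,0],[0,0,0],[0,0,0],[0,0,0]],"offset":[[0,0,1],[0,0,1],[0,0,1],[0,0,1],[0,0,1],[0,0,1],[0,0,1],[0,0,1]],"claw":[1,1,-1,-1,-1,-1,-1,-1]}'
python3 -m handwheel '{"dr":[[0,0,0],[0,0,0],[0,0,0],[0,0,0],[0,0,0],[0,0,0]],"offset":[[0,0,-10],[0,0,-40],[0,0,-80],[0,0,-140],[0,0,-200],[0,0,-200]],"claw":[-1,-1,-1,-1,-1,-1]}'
python3 -c "
from h import *
plan((.44,.08,.24,10))"
```

```text
t: 11.05
position: [0.613, 0.0154, 0.0185]
eef_rot: [[0.953, 0.304, -0.019], [0.304, -0.953, -0.006], [-0.02, 0.0, -1.0]]
contact_force: [0.3, 0.2, -0.2]
width: 0.721
grasp_force: 0.0
t: 11.8
position: [0.6183, 0.0167, 0.2248]
eef_rot: [[0.953, 0.304, -0.011], [0.304, -0.953, -0.006], [-0.012, 0.003, -1.0]]
contact_force: [-0.2, 0.1, 0.1]
width: 1.004
grasp_force: 0.0
now 11.8 [0.6183 0.0167 0.2248] w 1.004 g 0.0
dr [0.0034, 0.0118, 0.1339] off [-150.9, -114.4, -13.7] rows 3.0
```

```bash
python3 -m handwheel '{"dr":[[0,0.02,0.133],[0,0.02,0.133],[0,0.02,0.133],[0,0.02,0.133],[0,0.02,0.133],[0,0.02,0.133],[0,0.02,0.133]],"offset":[[-150,-114,-18],[-150,-114,-18],[-150,-114,-18],[-150,-114,-18],[-150,-114,-18],[-150,-114,-18],[-150,-114,-18]],"claw":[-1,-1,-1,-1,-1,-1,-1]}'
cat >> h.py <<'E'
def plates(f,c,skip=()):
    m=f["d"]>0;X=np.zeros((400,640,3));X[m]=deproj("wrist",np.argwhere(m)[:,::-1],f["d"][m],cal=c)
    g=f["p"].astype(int);k=(m&(X[...,2]>.004)&(X[...,2]<.03)&(g.max(2)-g.min(2)<40)).astype(np.uint8)
    k[245:]=0
    k=cv2.morphologyEx(k,cv2.MORPH_CLOSE,np.ones((5,5)))
    n,L,st,_=cv2.connectedComponentsWithStats(k)
    for i in range(1,n):
        if 250<st[i,4]<6000:
            z=np.percentile(X[L==i][:,2],70)
            W=np.float32(deproj("wrist",np.argwhere((L==i)&(X[...,2]>z-.004))[:,::-1],z=z,cal=c)[:,:2]*1000).copy()
            (x,y),(w,h),a=cv2.minAreaRect(W)
            if w<h:a+=90
            print("px",st[i,:4],"z",z.round(4),"xy",round(x,1),round(y,1),"size",round(w,1),round(h,1),"long at",round((a+90)%180-90,1))
E
python3 - <<'E'
from h import *
f,c=shot("w_pl");plan();plates(f,c)
for r in arm.landmark_of("wrist","dish"): print(r["confidence"],r["point"],deproj("wrist",[r["point"]],z=0,cal=c))
m=f["d"]>0;X=np.zeros((400,640,3));X[m]=deproj("wrist",np.argwhere(m)[:,::-1],f["d"][m],cal=c)
for a,b in((.026,.034),(.002,.0065)):
  k=m&(np.hypot(X[...,0]-.4936,X[...,1]-.2517)<.09)&(X[...,2]>a)&(X[...,2]<b)
  g=f["p"].astype(int);k&=(g.max(2)-g.min(2)<30)
  k=cv2.morphologyEx(k.astype(np.uint8),cv2.MORPH_OPEN,np.ones((2,2)))>0
  print("dish",k.sum(),cv2.minEnclosingCircle(np.float32(X[k][:,:2]*1000).copy()))
E
```

```text
t: 12.68
position: [0.4403, 0.0795, 0.2387]
eef_rot: [[0.985, 0.174, -0.001], [0.174, -0.985, -0.002], [-0.002, 0.001, -1.0]]
contact_force: [-1.4, -1.0, -1.1]
width: 0.999
grasp_force: 0.0
now 12.725 [0.4402 0.0796 0.2388] w 0.999 g 0.0
px [354   0 114  33] z 0.0123 xy 606.2 23.2 size 27.3 108.9 long at -80.1
px [309  48  39  50] z 0.0082 xy 540.3 93.4 size 31.7 43.3 long at -3.8
px [388  73  35  47] z 0.0082 xy 531.2 7.7 size 43.4 32.2 long at 20.8
px [592 138  48 106] z 0.0104 xy 465.7 -254.8 size 133.1 51.9 long at 25.0
px [292 150  32  42] z 0.0165 xy 434.8 97.3 size 44.3 31.9 long at 14.6
px [369 168  38  42] z 0.0086 xy 428.8 3.8 size 32.4 43.9 long at -5.4
0.96 [177.2, 92.2] [[0.49271495 0.24982202 0.        ]]
0.56 [421.8, 6.9] [[0.61852665 0.01099401 0.        ]]
dish 1837 ((274.29522705078125, 139.8638153076172), 307.8957824707031)
dish 11707 ((279.17108154296875, 142.49383544921875), 313.43426513671875)
```

View pics/w_pl.png

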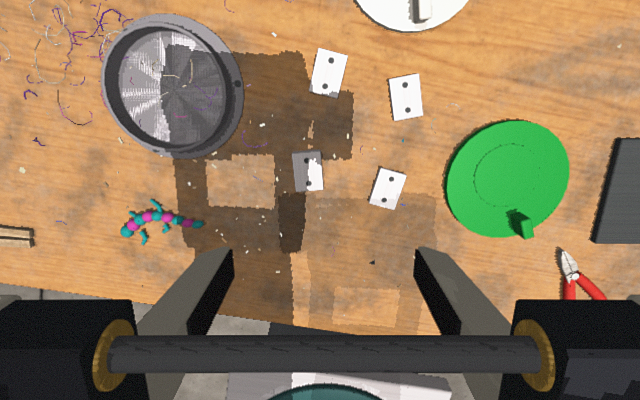

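The picture shows the open dish at (173,87), the white lid laid down at (412,5) and the four plates. Thick plate c at (308,172) goes first.

```bash
python3 -c "
from h import *
plan((.4348,.0973,.06,14.6),(.4348,.0973,.004,14.6),(.4348,.0973,.10,14.6),(.4795,-.309,.1,10))"
```

```text
now 12.775 [0.4401 0.0796 0.2389] w 1.005 g 0.0
dr [0.0012, 0.0011, -0.0799] off [-1.9, -18.6, 178.9] rows 2.9
dr [0.0, 0.0, 0.0] off [0.0, 0.0, 56.0] rows 0.9
dr [0.0, 0.0, 0.0] off [0.0, 0.0, -96.0] rows 1.5
dr [0.0, 0.0, 0.0803] off [-59.2, 404.4, 0.0] rows 6.5
```

```bash
python3 -m handwheel '{"dr":[[0,0,-0.08],[0,0,-0.08],[0,0,-0.08],[0,0,-0.08],[0,0,-0.08],[0,0,-0.08]],"offset":[[-2,-18.6,60],[-2,-18.6,110],[-2,-18.6,150],[-2,-18.6,179],[-2,-18.6,179],[-2,-18.6,179]],"claw":[-0.4,-0.4,-0.4,-0.4,-0.4,-0.4]}' 30 | grep pos
python3 -c "
from h import *
plan((.4348,.0973,.004,14.6))"
```

```text
position: [0.4352, 0.0976, 0.0617]
now 13.525 [0.4352 0.0976 0.0617] w 0.699 g 0.0
dr [0.0014, -0.0011, 0.0005] off [-0.5, 0.1, 57.7] rows 0.9
```

```bash
python3 -m handwheel '{"dr":[[0,0,0],[0,0,0],[0,0,0],[0,0,0],[0,0,0],[0,0,0],[0,0,0],[0,0,0]],"offset":[[0,0,30],[0,0,50],[0,0,56.5],[0,0,56.5],[0,0,56.5],[0,0,56.5],[0,0,56.5],[0,0,56.5]],"claw":[-0.4,-0.4,-0.4,-0.4,1,1,1,1]}'
python3 -m handwheel '{"dr":[[0,0,0],[0,0,0],[0,0,0],[0,0,0],[0,0,0],[0,0,0],[0,0,0],[0,0,0]],"offset":[[0,0,0],[0,0,0],[0,0,0],[0,0,0],[0,0,-40],[0,0,-96],[0,0,-96],[0,0,-96]],"claw":[1,1,1,1,1,1,1,1]}'
python3 -c "
from h import *
plan((.4795,-.309,.1,10),(.4795,-.309,.03,10))"
```

```text
t: 14.52
position: [0.4346, 0.0975, 0.0041]
eef_rot: [[0.968, 0.253, 0.001], [0.253, -0.968, -0.001], [0.0, 0.001, -1.0]]
contact_force: [-0.1, 0.5, 2.3]
width: 0.341
grasp_force: 30.0
t: 15.52
position: [0.4342, 0.0976, 0.099]
eef_rot: [[0.968, 0.253, -0.0], [0.253, -0.968, -0.001], [-0.001, 0.001, -1.0]]
contact_force: [0.4, -0.1, -1.5]
width: 0.342
grasp_force: 3.0
now 15.525 [0.4342 0.0976 0.099 ] w 0.342 g 3.0
dr [0.0012, 0.0006, 0.081] off [-58.9, 404.9, -0.4] rows 6.5
dr [0.0, 0.0, 0.0] off [0.0, 0.0, 70.0] rows 1.1
```

The grip has just slackened to 3 N. I wait and look.

```bash
python3 -m handwheel '{"dr":[[0,0,0],[0,0,0],[0,0,0],[0,0,0],[0,0,0],[0,0,0]],"offset":[[0,0,0],[0,0,0],[0,0,0],[0,0,0],[0,0,0],[0,0,0]],"claw":[1,1,1,1,1,1]}' 40
python3 - <<'E'
from h import *
f,c=shot("w_slack")
E
```

```text
t: 16.27
position: [0.4345, 0.0976, 0.1]
eef_rot: [[0.968, 0.253, 0.0], [0.253, -0.968, -0.001], [0.0, 0.001, -1.0]]
contact_force: [0.2, 0.6, -0.9]
width: 0.34
grasp_force: 40.0
```

View pics/w_slack.png

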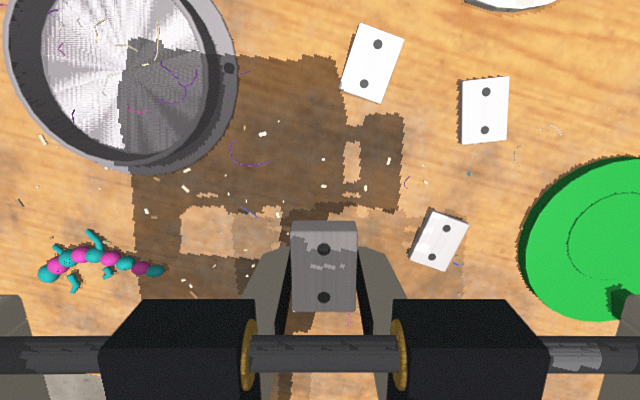

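The plate is still held at (323,265).

```bash
cat >> h.py <<'E'
def held(f,c,rows=(215,300),cols=(280,368)):
    s=arm.observe();m=np.zeros((400,640),bool);m[rows[0]:rows[1],cols[0]:cols[1]]=1;m&=f["d"]>0
    P=deproj("wrist",np.argwhere(m)[:,::-1],f["d"][m],cal=c);P=(P-s["position"])@s["eef_rot"]  # tool frame
    P=P[(P[:,2]<.01)&(P[:,2]>-.035)&(abs(P[:,0])<.04)&(abs(P[:,1])<.013)]
    z0=np.percentile(P[:,2],25);P=P[abs(P[:,2]-z0)<.008]
    A=np.c_[P[:,0],np.ones(len(P))]
    for _ in range(5):
        k=np.linalg.lstsq(A,P[:,2],rcond=None)[0];e=abs(A@k-P[:,2])<.0015;A,P=A[e],P[e]
    print("held top tool-z at x=0",k[1].round(4),"pitch slope dz/dx",k[0].round(3),"x range",np.percentile(P[:,0],[1,99]).round(4),len(P))
E
python3 - <<'E'
from h import *
f=np.load("w_slack.npz");c={k:f[k] for k in("camera_matrix","dist","R","t")}
held(f,c)
plan((.4795,-.309,.1,10))
E
```

```text
held top tool-z at x=0 -0.0119 pitch slope dz/dx 0.007 x range [-0.0137  0.0222] 3553
now 16.325 [0.4345 0.0977 0.1   ] w 0.339 g 40.0
dr [0.0013, -0.0002, 0.081] off [-59.3, 404.8, 0.5] rows 6.5
```

```bash
python3 -m handwheel '{"dr":[[0,0,0.01],[0,0,0.02],[0,0,0.03],[0,0,0.05],[0,0,0.08],[0,0,0.08],[0,0,0.08],[0,0,0.08]],"offset":[[-8,55,0],[-16,110,0],[-24,165,0],[-32,220,0],[-40,275,0],[-48,330,0],[-56,385,0],[-59,405,0]],"claw":[1,1,1,1,1,1,1,1]}'|grep -E "pos|force"
python3 -m handwheel '{"dr":[[0,0,0],[0,0,0],[0,0,0],[0,0,0],[0,0,0],[0,0,0]],"offset":[[0,0,0],[0,0,0],[0,0,30],[0,0,50],[0,0,50],[0,0,50]],"claw":[1,1,1,1,1,1]}'
python3 -c "
from h import *
plan((.4795,-.309,.0145,10))"
```

```text
position: [0.4796, -0.3116, 0.1001]
contact_force: [1.5, 0.6, -0.7]
grasp_force: 40.0
t: 18.08
position: [0.4802, -0.3091, 0.0514]
eef_rot: [[0.985, 0.175, 0.001], [0.175, -0.985, -0.002], [0.001, 0.002, -1.0]]
contact_force: [-0.2, 0.1, -1.6]
width: 0.337
grasp_force: 40.0
now 18.075 [ 0.4802 -0.3091  0.0514] w 0.337 g 40.0
dr [0.0019, -0.0007, 0.0014] off [-0.7, -0.3, 36.9] rows 0.6
```

```bash
python3 -m handwheel '{"dr":[[0,0,0],[0,0,0],[0,0,0],[0,0,0],[0,0,0],[0,0,0],[0,0,0],[0,0,0]],"offset":[[0,0,20],[0,0,30],[0,0,34],[0,0,36],[0,0,36],[0,0,36],[0,0,36],[0,0,36]],"claw":[1,1,1,1,1,0.1,0.1,0.1]}'
python3 -m handwheel '{"dr":[[0,0,0],[0,0,0],[0,0,0],[0,0,0],[0,0,0],[0,0,0],[0,0,0]],"offset":[[0,0,0],[0,0,-30],[0,0,-80],[0,0,-140],[0,0,-170],[0,0,-170],[0,0,-170]],"claw":[0.1,-0.2,-0.4,-0.4,-0.4,-0.4,-0.4]}'
cat >> h.py <<'E'
def pack(f,c):
    m=f["d"]>0;X=np.zeros((400,640,3));X[m]=deproj("wrist",np.argwhere(m)[:,::-1],f["d"][m],cal=c)
    g=f["p"].astype(int)
    k=m&(np.hypot(X[...,0]-.4795,X[...,1]+.309)<.032)&(X[...,2]>.014)&(X[...,2]<.05)
    z=np.percentile(X[k][:,2],60);k&=(abs(X[...,2]-z)<.0025)
    (x,y),wh,a=cv2.minAreaRect(np.float32(X[k][:,:2]*1000).copy())
    A=np.c_[X[k][:,:2],np.ones(k.sum())];pl=np.linalg.lstsq(A,X[k][:,2],rcond=None)[0]
    print("pack z",z.round(4),"xy",round(x,1),round(y,1),wh,a,"slope",pl[:2].round(3),"off anvil (gauge xy mm)",(np.array([[.985,.174],[-.174,.985]])@(np.array([x,y])-[481.5,-308.6])).round(1))
E
python3 - <<'E'
from h import *
f,c=shot("w_pk1");pack(f,c)
plan((.4288,.0038,.24,-5.4))
E
```

```text
t: 19.08
position: [0.4799, -0.3093, 0.0146]
eef_rot: [[0.985, 0.175, 0.001], [0.175, -0.985, -0.001], [0.0, 0.001, -1.0]]
contact_force: [-0.0, -0.0, 0.7]
width: 0.447
grasp_force: 0.0
t: 19.95
position: [0.4795, -0.3088, 0.1833]
eef_rot: [[0.985, 0.175, -0.001], [0.175, -0.985, -0.001], [-0.001, 0.0, -1.0]]
contact_force: [0.4, 0.2, 0.8]
width: 0.698
grasp_force: 0.0
pack z 0.0263 xy 479.7 -308.6 (43.83060836791992, 31.955659866333008) 10.40652847290039 slope [-0.007 -0.   ] off anvil (gauge xy mm) [-1.8  0.3]
now 20.0 [ 0.4794 -0.3087  0.183 ] w 0.706 g 0.0
dr [0.0001, 0.0012, 0.2698] off [4.7, -316.6, -57.0] rows 5.1
```

```bash
python3 -m handwheel '{"dr":[[0,0,0.05],[0,0,0.1],[0,0,0.2],[0,0,0.27],[0,0,0.27],[0,0,0.27],[0,0,0.27],[0,0,0.27]],"offset":[[4.7,-60,-57],[4.7,-120,-57],[4.7,-180,-57],[4.7,-240,-57],[4.7,-300,-57],[4.7,-316,-57],[4.7,-316,-57],[4.7,-316,-57]],"claw":[-0.4,-0.4,-0.4,-0.4,-0.4,-0.4,-0.4,-0.4]}'|grep pos
python3 - <<'E'
from h import *
f,c=shot("w_pl2");plan();plates(f,c)
E
```

```text
position: [0.4292, 0.0024, 0.2403]
now 21.05 [0.4293 0.0022 0.2405] w 0.698 g 0.0
px [238   0  72  12] z 0.0121 xy 595.9 36.7 size 68.4 9.6 long at 84.8
px [288  47  45  52] z 0.0082 xy 531.1 6.8 size 43.2 31.6 long at 20.8
px [210  49  36  45] z 0.0081 xy 540.1 92.6 size 32.7 43.2 long at -3.6
px [310 149  28  38] z 0.0085 xy 429.2 2.8 size 31.0 42.7 long at -5.4
px [520 182  28  33] z 0.0115 xy 374.0 -235.4 size 46.8 16.9 long at 38.5
```

```bash
python3 -m handwheel '{"dr":[[0,0,0],[0,0,0],[0,0,0],[0,0,0],[0,0,0],[0,0,0],[0,0,0]],"offset":[[0,-0.5,60],[0,-0.5,120],[0,-0.5,170],[0,-0.5,210],[0,-0.5,230],[0,-0.5,230],[0,-0.5,230]],"claw":[-0.4,-0.4,-0.4,-0.4,-0.4,-0.4,-0.4]}' |grep pos
python3 -c "
from h import *
plan((.429,.003,.0025,-5.4))"
```

```text
position: [0.4298, 0.0027, 0.012]
now 21.925 [0.4298 0.0027 0.012 ] w 0.699 g 0.0
dr [0.0012, -0.0012, -0.0012] off [-0.9, -0.2, 9.5] rows 0.2
```

```bash
python3 -m handwheel '{"dr":[[0,0,0],[0,0,0],[0,0,0],[0,0,0],[0,0,0],[0,0,0],[0,0,0],[0,0,0]],"offset":[[-0.5,0,8],[-0.5,0,8],[-0.5,0,8],[-0.5,0,8],[-0.5,0,8],[-0.5,0,8],[-0.5,0,8],[-0.5,0,8]],"claw":[-0.4,-0.4,1,1,1,1,1,1]}'
python3 -m handwheel '{"dr":[[0,0,0],[0,0,0],[0,0,0],[0,0,0],[0,0,0],[0,0,0],[0,0,0]],"offset":[[0,0,0],[0,0,0],[0,0,-30],[0,0,-60],[0,0,-96],[0,0,-96],[0,0,-96]],"claw":[1,1,1,1,1,1,1]}'
python3 - <<'E'
from h import *
f,c=shot("w_h2");held(f,c)
plan((.4795,-.309,.1,10))
E
```

```text
t: 22.92
position: [0.4289, 0.0033, 0.0031]
eef_rot: [[0.996, -0.094, 0.0], [-0.094, -0.996, -0.001], [0.001, 0.001, -1.0]]
contact_force: [-0.9, 0.3, 2.0]
width: 0.332
grasp_force: 40.0
t: 23.8
position: [0.4285, 0.0034, 0.0982]
eef_rot: [[0.996, -0.094, -0.0], [-0.094, -0.996, -0.001], [-0.0, 0.001, -1.0]]
contact_force: [-0.5, 0.5, -0.7]
width: 0.336
grasp_force: 40.0
held top tool-z at x=0 -0.0053 pitch slope dz/dx 0.006 x range [-0.0183  0.0218] 3749
now 23.85 [0.4283 0.0034 0.0979] w 0.333 g 40.0
dr [0.0012, 0.0012, -0.2691] off [80.5, 306.2, -1.8] rows 5.1
```

```bash
python3 -m handwheel '{"dr":[[0,0,-0.05],[0,0,-0.1],[0,0,-0.15],[0,0,-0.2],[0,0,-0.27],[0,0,-0.27],[0,0,-0.27],[0,0,-0.27]],"offset":[[15,58,-1],[30,116,-1],[45,174,-1],[60,232,-1],[75,285,-1],[80.5,306,-1],[80.5,306,-1],[80.5,306,-1]],"claw":[1,1,1,1,1,1,1,1]}'|grep -E "pos|force"
python3 -m handwheel '{"dr":[[0,0,0],[0,0,0],[0,0,0],[0,0,0],[0,0,0]],"offset":[[0,0,15],[0,0,30],[0,0,40],[0,0,40],[0,0,40]],"claw":[1,1,1,1,1]}'|grep -E "pos|force"
python3 -c "
from h import *
plan((.4795,-.309,.029,10))"
```

```text
position: [0.4799, -0.3076, 0.0999]
contact_force: [-0.0, -0.0, -0.1]
grasp_force: 40.0
position: [0.4802, -0.309, 0.0608]
contact_force: [0.7, 0.3, 0.1]
grasp_force: 40.0
now 25.475 [ 0.4802 -0.309   0.0608] w 0.333 g 40.0
dr [0.0016, -0.0004, 0.001] off [-0.7, -0.2, 31.8] rows 0.5
```

```bash
python3 -m handwheel '{"dr":[[0,0,0],[0,0,0],[0,0,0],[0,0,0],[0,0,0],[0,0,0],[0,0,0],[0,0,0]],"offset":[[-0.3,0,15],[-0.3,0,25],[-0.3,0,29],[-0.3,0,31.5],[-0.3,0,31.5],[-0.3,0,31.5],[-0.3,0,31.5],[-0.3,0,31.5]],"claw":[1,1,1,1,1,0.1,0.1,0.1]}'
python3 -m handwheel '{"dr":[[0,0,0],[0,0,0],[0,0,0],[0,0,0],[0,0,0],[0,0,0],[0,0,0]],"offset":[[0,0,0],[0,0,-30],[0,0,-80],[0,0,-140],[0,0,-155],[0,0,-155],[0,0,-155]],"claw":[0.1,-0.2,-0.4,-0.4,-0.4,-0.4,-0.4]}'|grep pos
python3 - <<'E'
from h import *
f,c=shot("w_pk2");pack(f,c)
plan((.47,.04,.24,-3.6))
E
```

```text
t: 26.48
position: [0.4798, -0.309, 0.029]
eef_rot: [[0.985, 0.175, 0.0], [0.175, -0.985, -0.001], [0.0, 0.001, -1.0]]
contact_force: [0.2, -0.0, -0.1]
width: 0.448
grasp_force: 0.0
position: [0.4792, -0.3085, 0.182]
pack z 0.0342 xy 479.7 -308.3 (43.72840118408203, 31.92220115661621) 9.744501113891602 slope [-0.004  0.003] off anvil (gauge xy mm) [-1.7  0.6]
now 27.4 [ 0.4793 -0.3084  0.1819] w 0.699 g 0.0
dr [-0.0004, 0.0018, 0.2383] off [51.6, -344.7, -58.0] rows 5.7
```

```bash
python3 -m handwheel '{"dr":[[0,0,0],[0,0,0],[0,0,-0.06],[0,0,-0.12],[0,0,-0.188],[0,0,-0.188],[0,0,-0.188],[0,0,-0.188]],"offset":[[4.7,-60,-57],[20,-120,-57],[40,-180,-57],[70,-240,-57],[85,-290,-57],[91,-314,-57],[91,-314,-57],[91,-314,-57]],"claw":[-0.4,-0.4,-0.4,-0.4,-0.4,-0.4,-0.4,-0.4]}'|grep pos
python3 - <<'E'
from h import *
f,c=shot("w_pl3");plates(f,c);plan((.5311,.0072,.012,20.8))
E
```

```text
position: [0.5143, 0.016, 0.2396]
px [626   0  14  26] z 0.012 xy 766.7 -211.7 size 22.8 10.2 long at 36.5
px [549  15  79  73] z 0.0231 xy 718.8 -187.5 size 64.6 66.6 long at -51.6
px [247  96  41  50] z 0.0083 xy 540.4 92.9 size 32.3 44.9 long at -3.7
px [323 138  29  39] z 0.0086 xy 531.0 6.8 size 43.0 31.5 long at 20.9
px [516 230  91  15] z 0.0103 xy 537.4 -279.2 size 18.1 100.9 long at -69.0
now 28.45 [0.5143 0.0156 0.2398] w 0.702 g 0.0
dr [0.0011, 0.0012, -0.0002] off [13.0, 13.6, 227.8] rows 3.7
```

```bash
python3 -m handwheel '{"dr":[[0,0,0],[0,0,0],[0,0,0],[0,0,0],[0,0,0],[0,0,0],[0,0,0]],"offset":[[13,13.8,60],[13,13.8,120],[13,13.8,170],[13,13.8,210],[13,13.8,228],[13,13.8,228],[13,13.8,228]],"claw":[-0.4,-0.4,-0.4,-0.4,-0.4,-0.4,-0.4]}' |grep pos
python3 -c "
from h import *
plan((.531,.007,.0025,20.8))"
```

```text
position: [0.5326, 0.0075, 0.0143]
now 29.325 [0.5326 0.0075 0.0143] w 0.701 g 0.0
dr [0.0022, -0.0018, 0.0001] off [-1.7, -0.1, 11.8] rows 0.2
```

```bash
python3 -m handwheel '{"dr":[[0,0,0],[0,0,0],[0,0,0],[0,0,0],[0,0,0],[0,0,0],[0,0,0],[0,0,0]],"offset":[[-0.7,0,9],[-0.7,0,9],[-0.7,0,9],[-0.7,0,9],[-0.7,0,9],[-0.7,0,9],[-0.7,0,9],[-0.7,0,9]],"claw":[-0.4,-0.4,1,1,1,1,1,1]}'
python3 -m handwheel '{"dr":[[0,0,0],[0,0,0],[0,0,0],[0,0,0],[0,0,0],[0,0,0],[0,0,0]],"offset":[[0,0,0],[0,0,0],[0,0,-30],[0,0,-60],[0,0,-96],[0,0,-96],[0,0,-96]],"claw":[1,1,1,1,1,1,1]}'
python3 - <<'E'
from h import *
f,c=shot("w_h3");held(f,c)
plan((.4795,-.309,.1,10))
E
```

```text
t: 30.32
position: [0.531, 0.0075, 0.0037]
eef_rot: [[0.935, 0.356, 0.0], [0.356, -0.935, -0.001], [-0.0, 0.001, -1.0]]
contact_force: [-0.5, 0.1, 0.8]
width: 0.333
grasp_force: 40.0
t: 31.2
position: [0.5306, 0.0077, 0.0987]
eef_rot: [[0.935, 0.356, -0.001], [0.356, -0.935, -0.001], [-0.001, 0.001, -1.0]]
contact_force: [-0.5, 0.1, -0.6]
width: 0.334
grasp_force: 40.0
held top tool-z at x=0 -0.0048 pitch slope dz/dx 0.005 x range [-0.0182  0.022 ] 3733
now 31.25 [0.5304 0.0077 0.0983] w 0.335 g 40.0
dr [0.0008, 0.0016, 0.189] off [-160.1, 277.9, -1.2] rows 5.1
```

```bash
python3 -m handwheel '{"dr":[[0,0,0.03],[0,0,0.06],[0,0,0.1],[0,0,0.15],[0,0,0.189],[0,0,0.189],[0,0,0.189],[0,0,0.189]],"offset":[[-30,52,-1],[-60,104,-1],[-90,156,-1],[-120,208,-1],[-150,260,-1],[-160,278,-1],[-160,278,-1],[-160,278,-1]],"claw":[1,1,1,1,1,1,1,1]}'|grep -E "pos|force"
python3 -m handwheel '{"dr":[[0,0,0],[0,0,0],[0,0,0],[0,0,0],[0,0,0]],"offset":[[0,0,15],[0,0,30],[0,0,35],[0,0,35],[0,0,35]],"claw":[1,1,1,1,1]}'|grep -E "pos|force"
python3 -c "
from h import *
plan((.4795,-.309,.0377,10))"
```

```text
position: [0.4803, -0.3079, 0.1004]
contact_force: [0.5, 0.4, -0.1]
grasp_force: 40.0
position: [0.4804, -0.3092, 0.0664]
contact_force: [-0.9, 0.8, 0.3]
grasp_force: 40.0
now 32.875 [ 0.4804 -0.3092  0.0664] w 0.334 g 40.0
dr [0.0017, -0.0005, 0.0] off [-0.9, -0.4, 28.7] rows 0.5
```

```bash
python3 -m handwheel '{"dr":[[0,0,0],[0,0,0],[0,0,0],[0,0,0],[0,0,0],[0,0,0],[0,0,0],[0,0,0]],"offset":[[-0.5,0,12],[-0.5,0,22],[-0.5,0,26],[-0.5,0,28.2],[-0.5,0,28.2],[-0.5,0,28.2],[-0.5,0,28.2],[-0.5,0,28.2]],"claw":[1,1,1,1,1,0.1,0.1,0.1]}'
python3 -m handwheel '{"dr":[[0,0,0],[0,0,0],[0,0,0],[0,0,0],[0,0,0],[0,0,0],[0,0,0]],"offset":[[0,0,0],[0,0,-30],[0,0,-80],[0,0,-140],[0,0,-145],[0,0,-145],[0,0,-145]],"claw":[0.1,-0.2,-0.4,-0.4,-0.4,-0.4,-0.4]}'|grep pos
python3 - <<'E'
from h import *
f,c=shot("w_pk3");pack(f,c)
plan((.51,.09,.24,-3.7))
E
```

```text
t: 33.88
position: [0.4798, -0.3093, 0.0378]
eef_rot: [[0.985, 0.174, 0.0], [0.174, -0.985, -0.001], [0.0, 0.001, -1.0]]
contact_force: [1.2, -0.7, -0.5]
width: 0.452
grasp_force: 0.0
position: [0.4793, -0.3088, 0.181]
pack z 0.0422 xy 484.0 -307.7 (54.66162872314453, 31.742231369018555) 10.52373218536377 slope [-0.002  0.001] off anvil (gauge xy mm) [2.6 0.4]
now 34.8 [ 0.4793 -0.3088  0.1811] w 0.703 g 0.0
dr [-0.0002, 0.0016, 0.2391] off [99.4, -387.4, -58.9] rows 6.5
```

View pics/w_pk3.png

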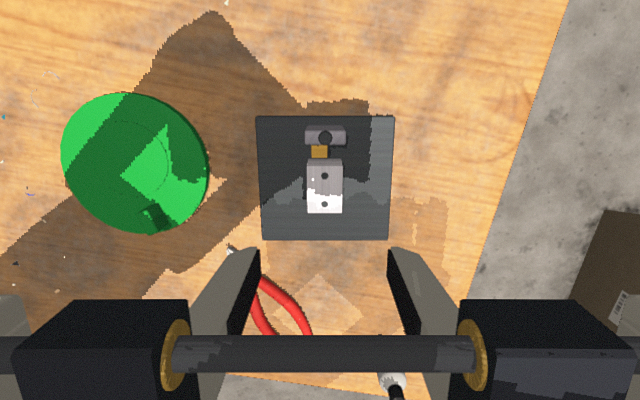

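The pack stands level at (324,188) with its top at 42.2 mm, flush with the brass pointer. The 54 mm extent includes the pointer. Now the spare.

```bash
python3 -m handwheel '{"dr":[[0,0,0.03],[0,0,0.06],[0,0,0.1],[0,0,0.14],[0,0,0.18],[0,0,0.239],[0,0,0.239],[0,0,0.239]],"offset":[[15,-58,-57],[30,-116,-57],[45,-174,-57],[60,-232,-57],[75,-290,-57],[90,-348,-57],[99,-387,-57],[99,-387,-57]],"claw":[-0.4,-0.4,-0.4,-0.4,-0.4,-0.4,-0.4,-0.4]}'|grep pos
python3 - <<'E'
from h import *
f,c=shot("w_pl4");plates(f,c);plan((.5403,.0927,.0115,-3.7))
# dish rim
m=f["d"]>0;X=np.zeros((400,640,3));X[m]=deproj("wrist",np.argwhere(m)[:,::-1],f["d"][m],cal=c)
k=m&(np.hypot(X[...,0]-.4936,X[...,1]-.2517)<.075)&(abs(X[...,2]-.03)<.003)
k[260:]=0
P=X[k][:,:2];print("rim",k.sum())
from scipy.optimize import least_squares
r=least_squares(lambda q:np.hypot(*(P-q[:2]).T)-q[2],[.4936,.2517,.06],loss="soft_l1",f_scale=.001);print(r.x)
ang=np.degrees(np.arctan2(*(P-r.x[:2]).T[::-1]));print(np.histogram(ang,8,(-180,180))[0])
E
```

```text
position: [0.5096, 0.0917, 0.238]
px [307 121  29  40] z 0.0085 xy 540.3 93.1 size 31.3 42.7 long at -3.4
px [618 128  22 108] z 0.0104 xy 469.7 -251.2 size 125.2 22.2 long at 11.5
now 35.85 [0.5097 0.0903 0.2382] w 0.696 g 0.0
dr [0.0017, 0.0013, 0.0025] off [30.7, -4.7, 226.6] rows 3.7
rim 1414
[0.49488841 0.25124154 0.05983194]
[146 154 177 190 179 189 203 176]
```

```bash
python3 -m handwheel '{"dr":[[0,0,0],[0,0,0],[0,0,0],[0,0,0],[0,0,0],[0,0,0],[0,0,0]],"offset":[[30,-4,60],[30,-4,120],[30,-4,170],[30,-4,210],[30,-4,226],[30,-4,226],[30,-4,226]],"claw":[-0.4,-0.4,-0.4,-0.4,-0.4,-0.4,-0.4]}' |grep pos
python3 -c "
from h import *
plan((.5403,.093,.0025,-3.6))"
```

```text
position: [0.5412, 0.0909, 0.0151]
now 36.725 [0.5412 0.0909 0.0151] w 0.701 g 0.0
dr [0.0009, -0.0026, -0.002] off [-1.1, -2.0, 12.6] rows 0.2
```

```bash
python3 -m handwheel '{"dr":[[0,0,0],[0,0,0],[0,0,0],[0,0,0],[0,0,0],[0,0,0],[0,0,0],[0,0,0]],"offset":[[-0.3,-1.5,9.5],[-0.3,-1.5,9.5],[-0.3,-1.5,9.5],[-0.3,-1.5,9.5],[-0.3,-1.5,9.5],[-0.3,-1.5,9.5],[-0.3,-1.5,9.5],[-0.3,-1.5,9.5]],"claw":[-0.4,-0.4,1,1,1,1,1,1]}'|grep -E "pos|force|wid"
python3 -m handwheel '{"dr":[[0,0,0],[0,0,0],[0,0,0],[0,0,0],[0,0,0],[0,0,0],[0,0,0]],"offset":[[0,0,0],[0,0,0],[0,0,-30],[0,0,-60],[0,0,-76],[0,0,-76],[0,0,-76]],"claw":[1,1,1,1,1,1,1]}'|grep -E "pos|force|wid"
python3 - <<'E'
from h import *
plan((.4949,.2512,.08,-3.6),(.4949,.2512,.009,-3.6))
E
```

```text
position: [0.5401, 0.0926, 0.0038]
contact_force: [-0.7, 0.1, 0.7]
width: 0.336
grasp_force: 40.0
position: [0.5395, 0.0926, 0.0785]
contact_force: [-0.0, 0.8, -0.4]
width: 0.334
grasp_force: 40.0
now 38.6 [0.5395 0.0926 0.0785] w 0.334 g 40.0
dr [0.0015, 0.001, -0.0017] off [-54.8, -155.4, -1.7] rows 2.6
dr [0.0, 0.0, 0.0] off [0.0, 0.0, 71.0] rows 1.1
```

```bash
python3 -m handwheel '{"dr":[[0,0,0],[0,0,0],[0,0,0],[0,0,0],[0,0,0],[0,0,0]],"offset":[[-18,-52,0],[-36,-104,0],[-54.8,-155.4,0],[-54.8,-155.4,0],[-54.8,-155.4,0],[-54.8,-155.4,0]],"claw":[1,1,1,1,1,1]}'|grep -E "pos|force"
python3 -m handwheel '{"dr":[[0,0,0],[0,0,0],[0,0,0],[0,0,0],[0,0,0],[0,0,0],[0,0,0],[0,0,0]],"offset":[[0,0,30],[0,0,50],[0,0,65],[0,0,69.5],[0,0,69.5],[0,0,69.5],[0,0,69.5],[0,0,69.5]],"claw":[1,1,1,1,1,0.1,0.1,0.1]}'
python3 -m handwheel '{"dr":[[0,0,0],[0,0,0],[0,0,0],[0,0,0],[0,0,0],[0,0,0]],"offset":[[0,0,-30],[0,0,-80],[0,0,-140],[0,0,-200],[0,0,-215],[0,0,-215]],"claw":[0.1,0.1,-0.2,-0.4,-1,-1]}'|grep pos
python3 - <<'E'
from h import *
f,c=shot("w_dish");s=arm.observe()
cv2.imwrite("pics/dishc.png",cv2.resize(f["p"][:240,200:460,::-1],(650,600)))
m=f["d"]>0;X=np.zeros((400,640,3));X[m]=deproj("wrist",np.argwhere(m)[:,::-1],f["d"][m],cal=c)
k=m&(np.hypot(X[...,0]-.4949,X[...,1]-.2512)<.075)&(abs(X[...,2]-.03)<.003);k[260:]=0
P=X[k][:,:2];from scipy.optimize import least_squares
print(least_squares(lambda q:np.hypot(*(P-q[:2]).T)-q[2],[.4936,.2517,.06],loss="soft_l1",f_scale=.001).x)
k=m&(np.hypot(X[...,0]-.4949,X[...,1]-.2512)<.05)&(X[...,2]<.026);print("inside z pct",np.percentile(X[k][:,2],[5,50,90,99]))
plan((.56,.0,.24,17.6))
E
```

```text
position: [0.4956, 0.2503, 0.0791]
contact_force: [-0.2, -0.4, 0.2]
grasp_force: 40.0
t: 40.35
position: [0.4955, 0.2513, 0.0104]
eef_rot: [[0.998, -0.064, 0.001], [-0.064, -0.998, -0.001], [0.001, 0.001, -1.0]]
contact_force: [-0.1, 0.3, -0.6]
width: 0.448
grasp_force: 0.0
position: [0.4955, 0.2516, 0.2255]
[0.49470179 0.25189884 0.05942147]
inside z pct [0.00297561 0.00437712 0.01199863 0.01332097]
now 41.15 [0.4951 0.2514 0.2239] w 0.872 g 0.0
dr [0.0016, 0.0007, -0.3716] off [80.9, 246.7, -15.7] rows 4.2
```

View pics/dishc.png

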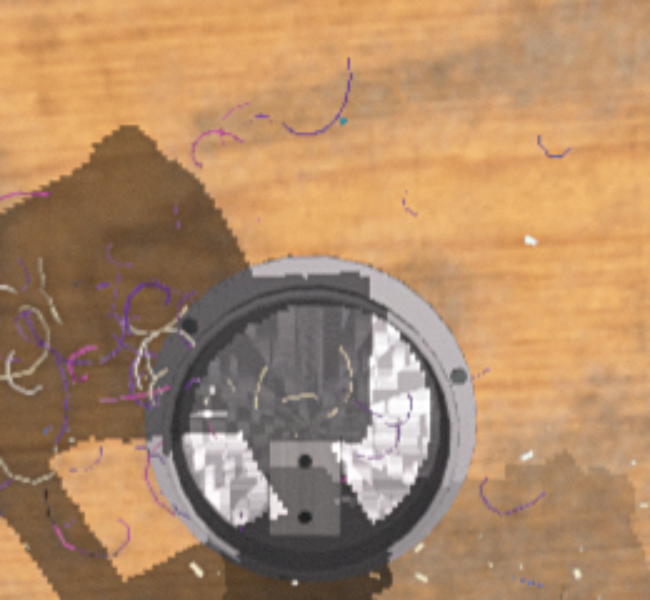

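The spare lies flat on the dish floor. Back to the lid.

```bash
python3 -m handwheel '{"dr":[[0,0,-0.1],[0,0,-0.2],[0,0,-0.3],[0,0,-0.37],[0,0,-0.37],[0,0,-0.37],[0,0,-0.37],[0,0,-0.37]],"offset":[[18,55,-16],[36,110,-16],[54,165,-16],[72,220,-16],[81,247,-16],[81,247,-16],[81,247,-16],[81,247,-16]],"claw":[-1,-1,-1,-1,-1,-1,-1,-1]}'|grep pos
python3 - <<'E'
from h import *
f,c=shot("w_lid2")
lidfit(f,c,ztop=.012,c0=(.66,.03),rad=.08)
plan()
E
```

```text
position: [0.56, 0.0008, 0.2409]
lid c 660.0 30.9 r 68.3 n 13948 z 0.012 slope [-0.  0.] tab [0.6128 0.0161 0.0374] 284 ((612.6577758789062, 16.114669799804688), (22.881669998168945, 11.293075561523438), 17.927156448364258)
tab dist 0.0495 ang 17.4
now 42.2 [0.56   0.0008 0.2411] w 1.001 g 0.0
```

```bash
python3 -c "
from h import *
plan((.6128,.0161,.06,17.6))"
```

```text
now 42.2 [0.56   0.0008 0.2411] w 1.001 g 0.0
dr [0.0011, 0.0003, -0.0004] off [55.0, 1.1, 181.1] rows 3.0
```

```bash
python3 -m handwheel '{"dr":[[0,0,0],[0,0,0],[0,0,0],[0,0,0],[0,0,0],[0,0,0],[0,0,0]],"offset":[[30,1,40],[55,1,90],[55,1,140],[55,1,181],[55,1,181],[55,1,181],[55,1,181]],"claw":[-1,-1,-1,-1,-1,-1,-1]}' |grep pos
python3 -c "
from h import *
plan((.6128,.0161,.016,17.6))"
```

```text
position: [0.6141, 0.0153, 0.0628]
now 43.075 [0.6141 0.0153 0.0628] w 1.0 g 0.0
dr [0.0023, -0.0029, -0.0015] off [-1.1, -1.2, 46.8] rows 0.7
```

```bash
python3 -m handwheel '{"dr":[[0,0,0],[0,0,0],[0,0,0],[0,0,0],[0,0,0],[0,0,0],[0,0,0],[0,0,0]],"offset":[[0,-0.5,20],[0,-0.5,38],[0,-0.5,44],[0,-0.5,44],[0,-0.5,44],[0,-0.5,44],[0,-0.5,44],[0,-0.5,44]],"claw":[-1,-1,-1,0.5,1,1,1,1]}' 50
python3 -m handwheel '{"dr":[[0,0,0],[0,0,0],[0,0,0],[0,0,0],[0,0,0],[0,0,0],[0,0,0],[0,0,0]],"offset":[[0,0,0],[0,0,0],[0,0,0],[0,0,0],[0,0,0],[0,0,0],[0,0,0],[0,0,0]],"claw":[1,1,1,1,1,1,1,1]}'
python3 -m handwheel '{"dr":[[0,0,0],[0,0,0],[0,0,0],[0,0,0],[0,0,0],[0,0,0]],"offset":[[0,0,-20],[0,0,-45],[0,0,-68],[0,0,-68],[0,0,-68],[0,0,-68]],"claw":[1,1,1,1,1,1]}'
cat >> h.py <<'E'
def heldlid(f,c):
    s=arm.observe();p,R=s["position"],s["eef_rot"];m=f["d"]>0
    X=np.zeros((400,640,3));X[m]=(deproj("wrist",np.argwhere(m)[:,::-1],f["d"][m],cal=c)-p)@R
    k=m&(np.hypot(X[...,0]-.05,X[...,1])<.075)&(abs(X[...,2]-.004)<.012)&(X[...,0]>.012);k[300:]=0
    P=X[k];A=np.c_[P[:,:2],np.ones(len(P))]
    for _ in range(4):
        pl=np.linalg.lstsq(A,P[:,2],rcond=None)[0];e=abs(A@pl-P[:,2])<.0015;A,P=A[e],P[e]
    # circle fit on far rim (outermost point per angle bin)
    q=P[:,:2]-[.05,0];r=np.hypot(*q.T);b=(np.degrees(np.arctan2(q[:,1],q[:,0]))//4).astype(int)
    E=np.array([q[b==i][r[b==i].argmax()] for i in np.unique(b) if abs(i*4+2)<115])+[.05,0]
    from scipy.optimize import least_squares
    o=least_squares(lambda v:np.hypot(*(E-v).T)-.0685,[.05,0],loss="soft_l1",f_scale=.001).x
    print("lid in tool: centre",o.round(4),"top tool-z at centre",(pl[:2]@o+pl[2]).round(4),"slopes x,y",pl[:2].round(4),"world centre",(p+R@[*o,pl[:2]@o+pl[2]]).round(4),"world slopes",((R@[-pl[0],-pl[1],1])).round(4))
    return o,pl
E
python3 - <<'E'
from h import *
f,c=shot("w_lift2");o,_=heldlid(f,c)
tc=np.array([.4948,.2515])-Rdown(17.6)[:2,:2]@o
plan((tc[0],tc[1],.085,17.6))
E
```

```text
t: 44.08
position: [0.613, 0.0156, 0.0166]
eef_rot: [[0.954, 0.301, 0.001], [0.301, -0.954, -0.001], [0.0, 0.001, -1.0]]
contact_force: [0.7, -0.7, -0.3]
width: 0.512
grasp_force: 0.0
t: 45.08
position: [0.6129, 0.0156, 0.0164]
eef_rot: [[0.954, 0.301, 0.0], [0.301, -0.954, -0.001], [-0.0, 0.001, -1.0]]
contact_force: [-0.2, 0.1, -0.5]
width: 0.128
grasp_force: 50.0
t: 45.82
position: [0.6124, 0.0157, 0.0833]
eef_rot: [[0.954, 0.301, -0.001], [0.301, -0.954, -0.001], [-0.002, 0.001, -1.0]]
contact_force: [0.5, 0.1, -0.4]
width: 0.126
grasp_force: 50.0
lid in tool: centre [ 0.0497 -0.0009] top tool-z at centre 0.0042 slopes x,y [0.0051 0.0006] world centre [0.6596 0.0315 0.0791] world slopes [-0.0061 -0.0022 -1.    ]
now 45.875 [0.6125 0.0157 0.0834] w 0.121 g 50.0
dr [0.0009, 0.0014, -0.0017] off [-91.0, -259.3, -1.7] rows 4.4
```

```bash
python3 -m handwheel '{"dr":[[0,0,0],[0,0,0],[0,0,0],[0,0,0],[0,0,0],[0,0,0],[0,0,0],[0,0,0]],"offset":[[-15,-43,0],[-30,-86,0],[-46,-130,0],[-61,-173,0],[-76,-216,0],[-88,-250,0],[-91,-259,0],[-91,-259,0]],"claw":[1,1,1,1,1,1,1,1]}'|grep -E "pos|force"
python3 -m handwheel '{"dr":[[0,0,0],[0,0,0],[0,0,0],[0,0,0]],"offset":[[0,0,10],[0,0,20],[0,0,20],[0,0,20]],"claw":[1,1,1,1]}'|grep -E "pos|force"
python3 - <<'E'
from h import *
f,c=shot("w_over");o,_=heldlid(f,c)
tc=np.array([.4948,.2515])-Rdown(17.6)[:2,:2]@o
plan((tc[0],tc[1],.0372,17.6))
E
```

```text
position: [0.4482, 0.2353, 0.0838]
contact_force: [0.5, -0.4, -1.4]
grasp_force: 50.0
position: [0.4484, 0.2351, 0.064]
contact_force: [0.5, 0.1, -1.4]
grasp_force: 50.0
lid in tool: centre [ 0.0497 -0.0008] top tool-z at centre 0.0044 slopes x,y [0.0052 0.0002] world centre [0.4956 0.2509 0.0598] world slopes [-0.0046 -0.0025 -1.    ]
now 47.425 [0.4484 0.2352 0.0642] w 0.127 g 50.0
dr [0.0013, -0.0001, -0.002] off [-0.5, -0.8, 27.0] rows 0.4
```

View pics/w_over.png

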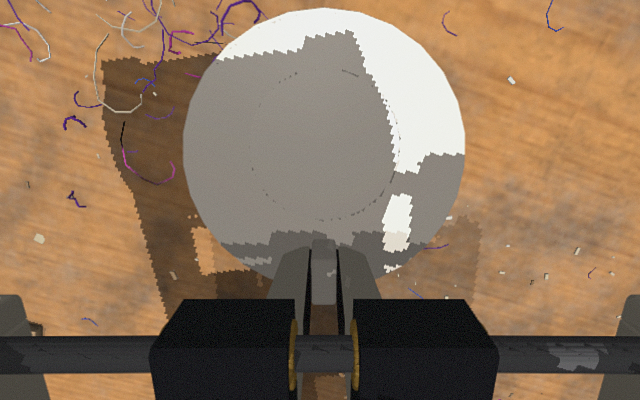

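The lid is held level over the dish, which it fully hides. I lower it.

```bash
python3 -m handwheel '{"dr":[[0,0,0],[0,0,0],[0,0,0],[0,0,0],[0,0,0],[0,0,0],[0,0,0],[0,0,0]],"offset":[[-0.5,-0.8,6],[-0.5,-0.8,12],[-0.5,-0.8,16],[-0.5,-0.8,19],[-0.5,-0.8,22],[-0.5,-0.8,24],[-0.5,-0.8,26],[-0.5,-0.8,26]],"claw":[1,1,1,1,1,1,1,1]}'
python3 - <<'E'
from h import *
f,c=shot("w_seat");heldlid(f,c)
E
```

```text
t: 48.42
position: [0.4475, 0.2358, 0.0379]
eef_rot: [[0.954, 0.301, 0.0], [0.301, -0.954, -0.001], [-0.0, 0.001, -1.0]]
contact_force: [0.1, -0.3, -1.4]
width: 0.127
grasp_force: 50.0
lid in tool: centre [ 0.0496 -0.0009] top tool-z at centre 0.0043 slopes x,y [0.005  0.0007] world centre [0.4946 0.2516 0.0338] world slopes [-0.0046 -0.0022 -1.    ]
```

Lid top is at 33.8 mm and centred. Lower 0.7 mm, release and withdraw.

```bash
python3 -m handwheel '{"dr":[[0,0,0],[0,0,0],[0,0,0],[0,0,0],[0,0,0],[0,0,0],[0,0,0],[0,0,0]],"offset":[[0,0,0.7],[0,0,0.7],[0,0,0.7],[0,0,0.7],[0,0,0.7],[0,0,0.7],[0,0,0.7],[0,0,0.7]],"claw":[1,1,-1,-1,-1,-1,-1,-1]}'
python3 -m handwheel '{"dr":[[0,0,0],[0,0,0],[0,0,0],[0,0,0],[0,0,0],[0,0,0],[0,0,0]],"offset":[[0,0,-10],[0,0,-40],[0,0,-90],[-20,0,-150],[-32,0,-203],[-32,0,-203],[-32,0,-203]],"claw":[-1,-1,-1,-1,-1,-1,-1]}'|grep pos
python3 - <<'E'
from h import *
f,c=shot("w_end")
lidfit(f,c,ztop=.033,c0=(.4948,.2515),rad=.08)
p,d=arm.get_image("top");save("top1",p)
cv2.imwrite("pics/topend.png",cv2.resize(p[100:300,190:456,::-1],(798,600),interpolation=cv2.INTER_CUBIC))
E
```

```text
t: 49.48
position: [0.4475, 0.2358, 0.0374]
eef_rot: [[0.954, 0.301, 0.0], [0.301, -0.954, -0.001], [-0.0, 0.001, -1.0]]
contact_force: [0.0, 0.4, -0.4]
width: 0.719
grasp_force: 0.0
position: [0.4168, 0.2264, 0.2401]
lid c 494.5 251.6 r 68.6 n 14962 z 0.0331 slope [-0.003 -0.001] tab [0.4476 0.2368 0.0583] 295 ((447.426025390625, 236.77622985839844), (23.328584671020508, 10.871501922607422), 17.616802215576172)
tab dist 0.0492 ang 17.5
```

View pics/topend.png

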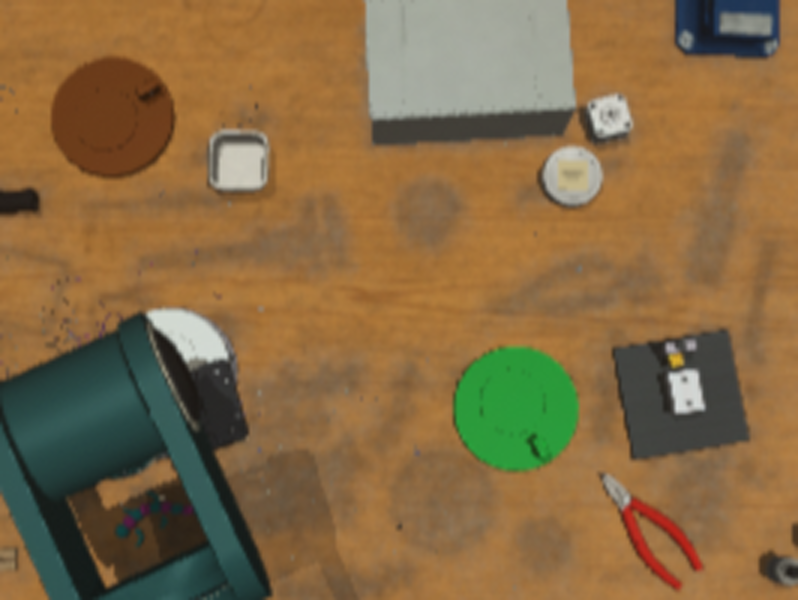

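The lid is seated with its top at 33.1 mm, level and centred. The pack stands on the anvil at crop (685,391), and no plates are left on the bench.

```bash
python3 -c "
from plant import arm
print(arm.finish_job())"
```

```text
the job is handed in; nothing more can be done
None
```

I handed the job in at about 50 s; no verdict came back, but my last camera checks showed the lid centred, level and seated on the dish, a pack of one 16 mm and two 8 mm plates flush with the mark, and the spare 8 mm plate inside the dish.

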